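# Gauge the seat depth of a weld-head bore with a depth rod

## Task

Measure the blind bore in the inclined aluminium block: swing the cover plate well clear of the bore, take the depth rod from its stand and slide it, without letting it drop, into the bore until it bottoms, and let go of it there. Then slide the cursor up its scale until the top of its blade is level with the underside of the rod's head, so that it shows the exposed length, and last press the button fully to log the reading. Leave rod, cover and cursor like that, and do not disturb the other things on the bench.

Things in the scene. Friction and masses are not known exactly. Their poses are not given: they have to be found in the camera images.
- bore: Aluminium block with the blind bore. Origin: centre of the bore's mouth in the tilted top face, 135 mm above the table; z is the bore's axis, out of the mouth, 28 degrees from vertical, leaning towards the robot; y lies level along the face towards the cursor's scale; x up the slope, away from the robot. Bore 13 mm in diameter, 2 mm chamfer, depth unknown: 58 to 86 mm.
- fixture: Fixed fixture carrying the block. Origin on the table, straight below the bore's mouth; z up; its yaw is the block's. In the bore's frame the block spans x -32..32, y -60..90, z -100..0 mm, and a flat steel scale bar stands at x 33..39, y 64..86 mm, up to z 110 mm.
- cover (a joint): Hinge of the steel cover plate (2 to 6 mm above the block's face), rad. Axis parallel to the bore's z at bore-frame x 0, y -45 mm. At 0 its round end (36 mm across) hides the mouth; grows counter-clockwise seen from above the face, round end and pin moving to the robot's side. Stop at 1.7; starts at 0 to 0.2; clear of the bore from 1.2. Stays where left (0.04 N m of friction).
- cover_pin (a point): Point on the black upright pin of the cover (12 mm diameter, standing along the bore's z from 2 to 36 mm above the face), 24 mm above the block's face. It is 42.7 mm from the hinge axis; at joint 0 it lies at bore-frame x -40, y -30 mm.
- cover_hinge (a point): Point on the cover's hinge axis, 24 mm above the block's face.
- rod: Depth rod: round steel shaft 10 mm in diameter and 120 mm long with a chamfered foot, then a square black plastic head 16 x 16 mm and 30 mm tall. 80 g (may vary by 30 percent). Origin: centre of the shaft's foot; z runs up the rod to the head; x and y are square to the head's sides. It starts upright in the stand.
- rod_shoulder (a point): Centre of the underside of the rod's head, where it meets the shaft, 120 mm above the rod's foot.
- stand: Black block 70 x 70 x 50 mm, fixed, holding the rod upright in a 12 mm hole 40 mm deep. Origin: centre of its underside. Stand and button are at either side of the fixture and may swap places.
- cursor (a joint): Slide of the cursor along its scale, m, parallel to the bore's z, upwards. At 0 its blade's top is 10 mm above the block's face; travel 70 mm; it starts at 0 to 0.008 and stays where it is left (3 N of friction).
- cursor_tip (a point): Tip of the cursor's flat blade (10 mm wide, 3 mm thick, reaching towards the rod from the scale side), on its top surface, 17 mm to the side (bore y) of the bore's axis. Axes parallel to the bore's.
- cursor_tab (a point): Grip point on the cursor's upright tab: 10 mm thick along the bore's y, 24 mm wide along the bore's x, standing 38 mm tall along the bore's z from the blade's top level; this point is in its middle, 25 mm above the blade's top level, at bore-frame x -20, y 85 mm.
- button (a joint): Push button, m: 0 up, 0.006 fully down; springs back; about 5 N to push down.
- button_top (a point): Centre of the top of the black round button (40 mm diameter) on a grey housing fixed to the table; it is pressed downwards.
- cap_a: Copper electrode cap, 22 mm diameter, 24 mm tall: bystander.
- cap_b: Second copper cap, the same: bystander.
- collar: Steel collar, 40 mm across, 14 mm tall: bystander.
- wrench: Wrench lying on the table: bystander.
- screwdriver: Screwdriver lying on the table: bystander.
- parts_case: Blue closed case 90 x 60 x 35 mm: bystander.
- spray: Grey can, 52 mm diameter, 120 mm tall: bystander.
There are look-alikes about, which are no part of the job. Of the things that look like the part that bears button, the smallest one is meant.

How it is judged (in metres and radians):
On the way, in this order (a step that is already met when the one before it is completed fails the run):
1. the cover is swung clear of the bore (beyond 1.2 rad) (value of joint cover above 1.2 rad), for 0.2 s.
2. the rod is down in the bore (foot at least 52 mm in), let go of and at rest (z of rod in the frame of bore below -0.052 m and x of rod in the frame of bore between -0.006 and 0.006 m and y of rod in the frame of bore between -0.006 and 0.006 m and angle between the z axis of rod and the z axis of bore, either way round below 0.1 rad and contact force between the fingers and rod below 0.1 N and linear speed of rod below 0.01 m/s), for 0.3 s.
3. the cursor's blade is level with the underside of the rod's head (within 4 mm along the bore's axis), the rod still down in the bore and the cover clear (z of rod in the frame of bore below -0.052 m and x of rod in the frame of bore between -0.006 and 0.006 m and y of rod in the frame of bore between -0.006 and 0.006 m and angle between the z axis of rod and the z axis of bore, either way round below 0.1 rad and z of rod_shoulder in the frame of cursor_tip between -0.004 and 0.004 m and value of joint cover above 1.2 rad), for 0.3 s.
4. then the button is pressed, at least 4.5 of its 6 mm, the cursor still level (value of joint button above 0.0045 m and z of rod in the frame of bore below -0.052 m and x of rod in the frame of bore between -0.006 and 0.006 m and y of rod in the frame of bore between -0.006 and 0.006 m and angle between the z axis of rod and the z axis of bore, either way round below 0.1 rad and z of rod_shoulder in the frame of cursor_tip between -0.004 and 0.004 m), for 0.05 s.
At the end, for the whole second after the job is handed in: The rod rests in the bore, its foot at least 52 mm in (within 6 mm of the bore's axis, within 0.1 rad of it), at rest; the cover is open beyond 1.2 rad; the top of the cursor's blade is within 4 mm, along the bore's axis, of the underside of the rod's head; the button is up again (all of step 3 and value of joint button below 0.003 m and linear speed of rod below 0.01 m/s); the robot touches nothing.
It fails at once if the rod is let drop into the bore (faster than 0.4 m/s with its foot inside) (linear speed of rod above 0.4 m/s and z of rod in the frame of bore between -0.1 and -0.003 m and x of rod in the frame of bore between -0.006 and 0.006 m and y of rod in the frame of bore between -0.006 and 0.006 m).
It fails at once if a bystander is moved by more than 30 mm (distance of any of cap_a, cap_b, collar, wrench, screwdriver, parts_case, spray from where it was at the start of the episode above 0.03 m).
It also fails if it takes over 72 s, if anything falls off the work surface, if the arm or the gripper's body presses on something with over 40 N, if the wrist force passes 120 N, or if a joint passes its speed limit or range.

## Robot

A 7-joint arm with a two-finger parallel gripper is mounted at the origin on the work surface. World frame = base frame: x ahead of the robot, y to its left, z up, the work surface at z = 0. Lengths are in m, angles in degrees, forces in N, time in s.
With the tool pointing down it reaches from about 0.4 to 0.85 m from the base axis. Payload 10.4 kg.
Tool frame: the origin (TCP) lies on the centre line of the jaws, within the pads' length; the fingertips stand r.nose_length ahead of it and the grasp point (between the pads) lies 2 mm behind it (r.nose_length is the distance from the TCP to the fingertips, in m); z points along the fingers, x is the direction in which the jaws open and shut, and the axes are right-handed (so a half turn about z gives the same grasp; the last joint's range is limited). The gripper opens to 85 mm and grips with 20 to 120 N. Pads are 22 mm wide; open, the fingers measure 114 mm over their backs; the gripper's body (76 mm by 85 mm) begins 54 mm behind the grasp point. The pads swing forward as they close: fully open they stand 13 mm farther back than shut.
Start: joints at [-71.31, 19.034, -3.707, 83.658, 1.238, 77.344, -5.071], TCP at [0.214, 0.587, 0.248] pointing down, gripper open.
Joint ranges: [-148.97, 148.97], [-28.65, 121.19], [-84.17, 76.75], [9.2, 138.47], [-72.65, 252.65], [3.7, 117.97], [-149.18, 149.18]. Speed limits (degrees/s): [127.2, 127.2, 159.86, 159.86, 180, 180, 180].

## Interface

Orientations are given as a 3x3 rotation matrix whose columns are the frame's x, y, z axes.
In Python, from station import r gives the robot as it stands.
- The arm moves only by the tool step_arm, never from a script. Its argument "plan" is a list of rows, each a list of 7 numbers: the shift along the tool's x, y, z normalised to -1 to 1, where 1 is 250 mm, then the turn, a rotation vector about the tool's x, y, z normalised to -1 to 1, where 1 is pi rad, then the closure, from 0 (fully open) to 1 (shut). In form: [[dx, dy, dz, ax, ay, az, jaw], ...]. A call has 1 to 5 rows; each row is the pose to reach, as a shift and turn from the pose commanded when the call began, along the tool's axes at that moment, turning the shorter way round; what a row does not reach only later rows make up. A row lasts 1/8 s, in which the tool goes at most 62.5 mm and 10.7 degrees, less where a joint would pass 70% of its speed; a pose out of reach is approached as far as the arm can. A call with a number of a shift or a turn outside -1 to 1 is refused whole. A call with a gripper value outside its range is refused whole. The fingers move at their own pace and stop on an object; "grip_force" is the grip in N (left out, the last holds). Time passes only in rows, so rows that repeat a pose let the fingers close. It gives the time, the measured TCP pose, the force and the opening at its end, in the units of the state.
- r.observe(): the state, without advancing time (a new reading comes with each control period).
- r.get_image(name): name is "scene" or "top"; returns a dict with "color" (384x512x3 uint8, red, green, blue), "K" (3x3 intrinsics, pixels), "pose" (4x4, takes a point from camera to world coordinates). Camera axes: x right, y down, z forward; pixel columns grow to the right and rows downward; lengths in m; the calibration is good to about 2 mm. A picture is of the moment at which its call begins. There is no depth.
- r.hand_in(): hands the job in, once; it reports no verdict.
The state is a dict: "time": time; "q": joint angles; "dq": joint speeds; "effort": joint torques, N m; "tcp_pos": TCP position; "eef_rot": TCP orientation; "wrist_force": force on the tool from outside, world axes, zero at the start; "torque": the same for the moment, N m; "grip_width": finger opening in m.
Only numpy, scipy, OpenCV 4.12 (cv2) and the standard library are available. Lean on these libraries where they do the work, as an engineer would, in place of code of your own. Each camera call takes 0.05 s, during which the arm holds its last target.

## Working session

There is one attempt and no reset: what is moved stays moved. The work goes in short steps, Python scripts to look and compute and a tool call to move; the robot and the scene stay as the last step left them, time stands still between calls to the robot, and variables do not carry over. Pictures are saved under pics/ and viewed, and the job is handed in when it is done.

Besides the shell and the picture viewer there is one more tool, called after "Call:" by a JSON object that holds its "fn" and its "kwargs", one argument or row to a line. step_arm: Moves the arm, as the interface text tells. Its arguments: {"type":"object","properties":{"plan":{"type":"array","items":{"type":"array","items":{"type":"number","minimum":-1,"maximum":1}}},"grip_force":{"type":"number"}},"required":["plan"]}

```bash
ls; mkdir -p pics
python3 - <<'E'
from station import r
import cv2
print(r.observe(), r.nose_length)
for n in("scene","top"):
    d=r.get_image(n); print(n,d["K"],d["pose"])
    cv2.imwrite(f"pics/{n}0.png",cv2.resize(d["color"][:,:,::-1],(800,600),interpolation=cv2.INTER_CUBIC))
    import numpy as np; np.savez(f"{n}0.npz",**d)
E
```

```text
pics
{'time': 0.0, 'q': array([-71.31241261,  19.07131373,  -3.70632175,  83.7062361 ,
         1.23660534,  77.34263146,  -5.07247434]), 'dq': array([-0.11465371, -0.0444689 , -0.03210557,  0.01698195,  0.06406157,
       -0.01017339,  0.01202773]), 'effort': array([ 2.97301822e-04, -6.25431418e+01,  4.91235266e-02, -3.91618180e+01,
        1.61350658e-02,  9.49985959e-03, -1.12165500e-05]), 'tcp_pos': array([0.21346899, 0.58704222, 0.24752115]), 'eef_rot': array([[ 3.41756594e-01,  9.39788405e-01, -4.29670994e-04],
       [ 9.39787457e-01, -3.41756860e-01, -1.33550333e-03],
       [-1.40193355e-03,  5.26176569e-05, -9.99999016e-01]]), 'wrist_force': array([-0.2589807 , -0.5741093 , -0.87094435]), 'torque': array([ 0.04677481, -0.01037317,  0.01423855]), 'grip_width': 0.08541737029014408} 0.017
scene [[463.84051022   0.         255.27441547]
 [  0.         463.84051022 180.4366374 ]
 [  0.           0.           1.        ]] [[-0.85874757  0.3801022  -0.34362032  0.93671415]
 [ 0.51233397  0.64761953 -0.56400607  0.60423774]
 [ 0.00815528 -0.66038721 -0.75088097  0.96721771]
 [ 0.          0.          0.          1.        ]]
top [[445.93405334   0.         260.25312058]
 [  0.         445.93405334 187.19180352]
 [  0.           0.           1.        ]] [[ 0.01516661 -0.99660093  0.08097258  0.46304621]
 [-0.99984135 -0.01587267 -0.00808312 -0.03625287]
 [ 0.00934089 -0.08083714 -0.99668355  1.15733993]
 [ 0.          0.          0.          1.        ]]
```

View pics/scene0.png

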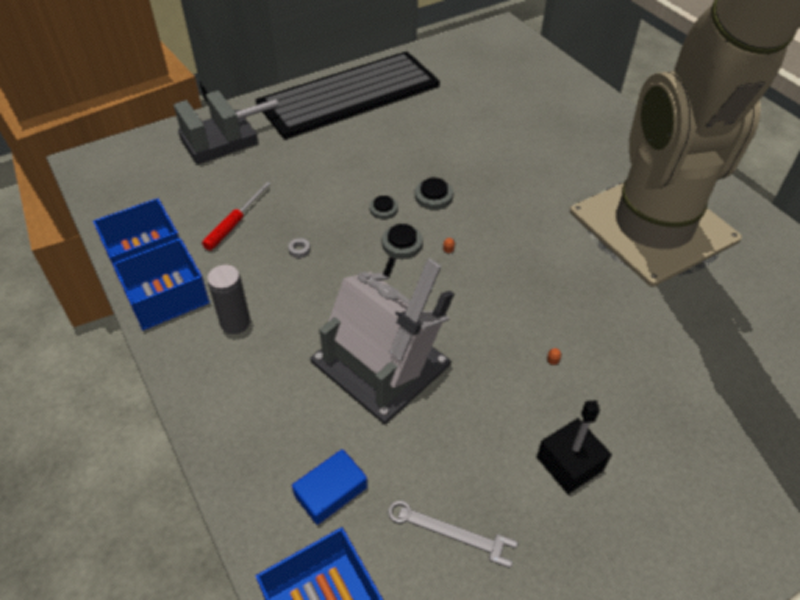

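View pics/top0.png

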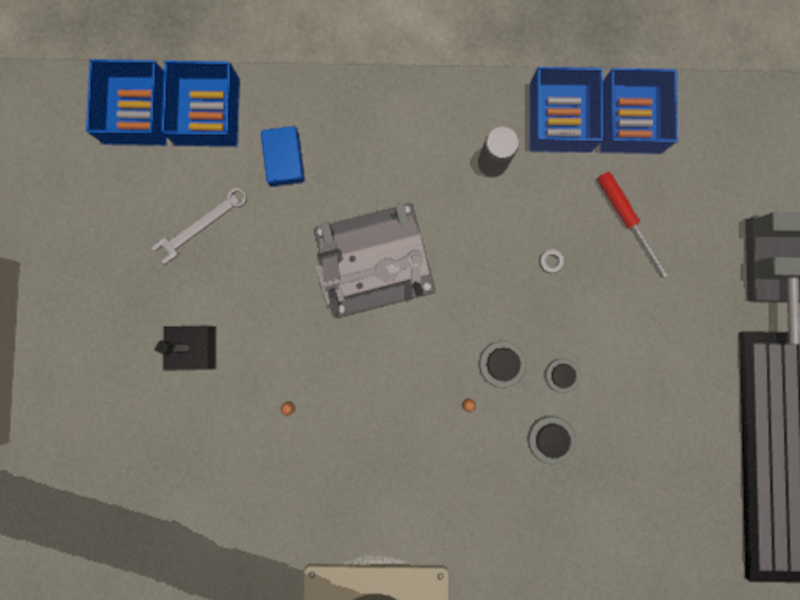

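The smallest button look-alike is at top view px (563,375). The bigger ones are at (502,365) and (553,440). The stand with the rod is at (187,348) and the block at (375,260). Next I'll take close crops.

Run:
```python
import cv2,numpy as np
t=np.load("top0.npz")["color"][:,:,::-1]; s=np.load("scene0.npz")["color"][:,:,::-1]
c=t[120:210,190:290]; cv2.imwrite("pics/tb.png",cv2.resize(c,(660,594),interpolation=cv2.INTER_CUBIC))
c=s[150:275,190:300]; cv2.imwrite("pics/sb.png",cv2.resize(c,(528,600),interpolation=cv2.INTER_CUBIC))
c1=cv2.resize(t[205:305,295:385],(360,400),interpolation=cv2.INTER_CUBIC);c2=cv2.resize(t[200:245,90:145],(440,360),interpolation=cv2.INTER_CUBIC)
o=np.zeros((400,800,3),np.uint8);o[:,:360]=c1;o[:360,360:]=c2;cv2.imwrite("pics/bt.png",o)
c=s[240:325,335:400]; cv2.imwrite("pics/ss.png",cv2.resize(c,(455,595),interpolation=cv2.INTER_CUBIC))
```

```text
(no output)
```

View pics/tb.png

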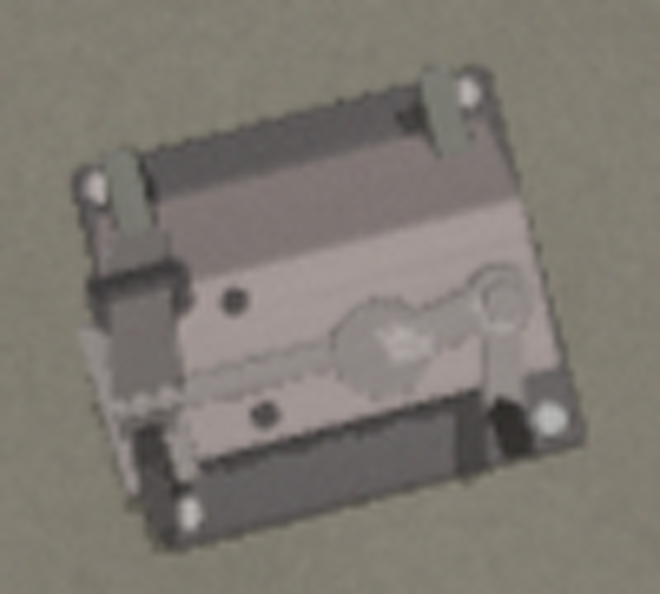

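View pics/sb.png

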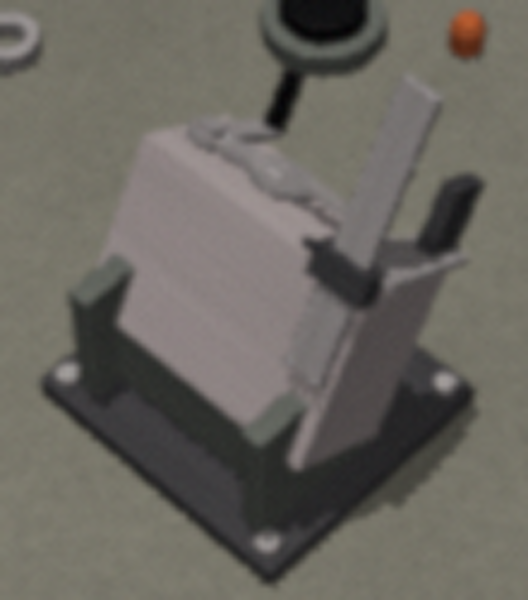

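View pics/bt.png

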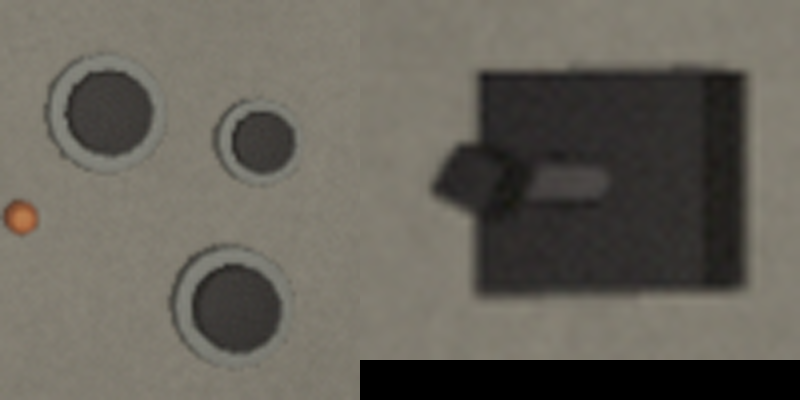

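View pics/ss.png

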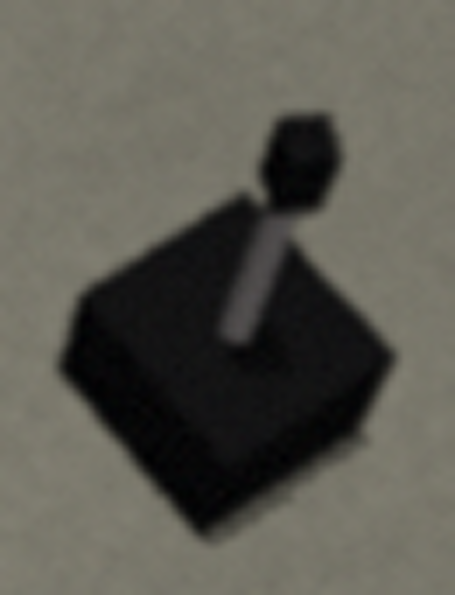

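```bash
cat > h.py <<'E'
import numpy as np
C={n:np.load(f"{n}0.npz") for n in("top","scene")}
def proj(n,P):
    K=C[n]["K"];T=C[n]["pose"];P=np.atleast_2d(P)
    p=(P-T[:3,3])@T[:3,:3]; q=p@K.T; return q[:,:2]/q[:,2:]
def ray(n,px):
    K=C[n]["K"];T=C[n]["pose"];d=T[:3,:3]@np.linalg.inv(K)@np.array([px[0],px[1],1]); return T[:3,3],d/np.linalg.norm(d)
def onz(n,px,z):
    o,d=ray(n,px); return o+d*(z-o[2])/d[2]
def tri(a,b):
    o1,d1=ray("top",a);o2,d2=ray("scene",b)
    A=np.stack([d1,-d2],1);t=np.linalg.lstsq(A,o2-o1,rcond=None)[0]
    p,q=o1+d1*t[0],o2+d2*t[1];return (p+q)/2,np.linalg.norm(p-q)
a=np.deg2rad(28)
def boreR(psi):
    c,s=np.cos(psi),np.sin(psi);ca,sa=np.cos(a),np.sin(a)
    return np.array([[ca*c,-s,-sa*c],[ca*s,c,-sa*s],[sa,0,ca]])
def uncrop(u,sc,off): return (np.array(u,float)+.5)/sc-.5+np.array(off)
tb=lambda u:uncrop(u,6.6,(190,120))
sb=lambda u:uncrop(u,4.8,(190,150))
E
python3 - <<'E'
from h import *
from scipy.optimize import least_squares
F=[("top",(32,-60,0),tb((520,200))),("scene",(32,-60,0),sb((150,135))),
("scene",(39,64,110),sb((410,76))),("scene",(39,86,110),sb((440,98))),("scene",(-32,90,0),sb((467,262))),("top",(-32,90,0),tb((135,492))),("scene",(32,90,-100),sb((297,466)))]
def f(p,full=False):
    R=boreR(p[2]);o=np.array([p[0],p[1],.135])
    return np.concatenate([proj(n,o+R@(np.array(P)/1000))[0]-px for n,P,px in F])
s=least_squares(f,[.5,.04,.2],loss="soft_l1",x_scale=[.01,.01,.1]);print(s.x,np.rad2deg(s.x[2]));print(f(s.x).reshape(-1,2).round(1))
R=boreR(s.x[2]);o=np.array([*s.x[:2],.135])
for nm,P in dict(mouth=(0,0,4),hinge=(0,-45,6),c=(-32,-60,0),c2=(32,90,0)).items():
    w=o+R@(np.array(P)/1000)
    print(nm,(proj("top",w)[0]-[190,120]+.5)*6.6-.5,(proj("scene",w)[0]-[190,150]+.5)*4.8-.5)
import numpy as np
def sc(u): return uncrop(u,7,(335,240))
def st(u): return uncrop((u[0]-360,u[1]),8,(90,200))
print("stand top corners scene",[onz("scene",sc(u),.05).round(4) for u in((245,195),(392,355),(228,462),(88,298))])
print("stand top corners top",[onz("top",st(u),.05).round(4) for u in((478,72),(704,72),(704,290),(478,292))])
print("rod head top centre tri",tri(st((470,178)),sc((303,122))))
print("shaft at stand", onz("scene",sc((238,343)),.05), onz("top",st((603,183)),.05))
import numpy as np
bt=lambda u:uncrop(u,4,(295,205))
for nm,u in(("A",(110,113)),("small",(264,143)),("C",(237,308))):
    print(nm,[onz("top",bt(u),z).round(4) for z in(.03,.04)])
E
```

```text
[ 0.58426458 -0.00932946  0.27354658] 15.673064337654354
[[-1.   1.3]
 [-0.1 -0.5]
 [-0.6 -1. ]
 [ 1.  -0.3]
 [-3.1  2. ]
 [ 1.  -1.5]
 [ 1.4  0.6]]
mouth [368.49543439 339.82282061] [280.19366046 178.44798604]
hinge [494.17673342 309.12855471] [216.64997346 127.53171222]
c [552.39420101 374.65722363] [232.19076667 112.27822242]
c2 [ 92.51193246 317.90461859] [374.79956965 300.89198912]
stand top corners scene [array([0.4281, 0.2718, 0.05  ]), array([0.4258, 0.3395, 0.05  ]), array([0.4933, 0.3413, 0.05  ]), array([0.4952, 0.2754, 0.05  ])]
stand top corners top [array([0.4938, 0.3397, 0.05  ]), array([0.4949, 0.27  , 0.05  ]), array([0.4279, 0.2674, 0.05  ]), array([0.4262, 0.3368, 0.05  ])]
rod head top centre tri (array([0.46103401, 0.30246305, 0.16320033]), np.float64(0.0007838533621554026))
shaft at stand [0.46455135 0.31176958 0.05      ] [0.46021852 0.29976243 0.05      ]
A [array([ 0.4417, -0.203 ,  0.03  ]), array([ 0.4419, -0.2015,  0.04  ])]
small [array([ 0.4243, -0.3001,  0.03  ]), array([ 0.4247, -0.2977,  0.04  ])]
C [array([ 0.3217, -0.2829,  0.03  ]), array([ 0.3229, -0.2807,  0.04  ])]
```

```bash
python3 - <<'E'
from h import *
b=[onz("top",tb(u),.012)[:2] for u in((95,187),(468,93),(551,418),(189,513))]
b=np.array(b);print(b,b.mean(0))
for i,j in((0,1),(3,2),(0,3),(1,2)):
    v=b[i]-b[j];print(np.linalg.norm(v),np.rad2deg(np.arctan2(v[1],v[0])))
bs=np.array([onz("scene",sb(u),.012)[:2] for u in((67,372),(266,541),(445,382))]);print(bs, bs[[0,2]].mean(0))
v=bs[0]-bs[1];print(np.rad2deg(np.arctan2(v[1],v[0])));v=bs[2]-bs[1];print(np.rad2deg(np.arctan2(v[1],v[0])))
# cover disc, hinge on face-plane
def face(n,px,X,Y,psi,h):
    R=boreR(psi);o=np.array([X,Y,.135]);p,d=ray(n,px)
    q=R.T@(p-o);e=R.T@d;return (q+e*(h-q[2])/e[2])*1000
for psi in(14.3,15.7):
    P=(.584,-.0093,np.deg2rad(psi))
    print(psi)
    for nm,u,h in(("disc",(383,347),.006),("boss",(502,300),.008),("up edge R",(520,200),0),("up edge L",(190,273),0),("low edge",(480,392),0),("low edge L",(205,462),0)):
        print(nm,face("top",tb(u),*P,h).round(1))
    for nm,u,h in(("pin bot",(275,126),.006),("pin top",(294,72),.036),("boss",(207,132),.008),("disc",(277,178),.006)):
        print("sc",nm,face("scene",sb(u),*P,h).round(1))
E
python3 - <<'E'
import sys;sys.path.insert(0,'.')
import cv2,numpy as np
t=np.load("top0.npz")["color"][:,:,::-1]; s=np.load("scene0.npz")["color"][:,:,::-1]
c1=cv2.resize(t[170:200,250:285],(420,360),interpolation=cv2.INTER_CUBIC)
c2=cv2.resize(s[160:190,225:260],(420,360)[:2],interpolation=cv2.INTER_CUBIC)
cv2.imwrite("pics/pin.png",cv2.convertScaleAbs(np.hstack([c1,c2])[:, :800],alpha=1.6,beta=20))
E
```

```text
[[ 0.65593173  0.10190558]
 [ 0.69583526 -0.04402501]
 [ 0.56770502 -0.07840966]
 [ 0.52830755  0.06209754]] [0.61194489 0.01039211]
0.15128790347184917 105.29321948071644
0.14592612237651845 105.66321517186068
0.13368848964211777 17.323542997709975
0.13266371853459444 15.02179779597383
[[ 0.69197809 -0.04480658]
 [ 0.65317305  0.09668294]
 [ 0.52456247  0.06118432]] [0.60827028 0.00818887]
-74.6631259486524
-164.56962634438017
14.3
disc [-2.8 -4.5  6. ]
boss [  4.8 -48.3   8. ]
up edge R [ 36.2 -62.1   0. ]
up edge L [37.8 54.3  0. ]
low edge [-30.2 -34.3   0. ]
low edge L [-32.1  65.9   0. ]
sc pin bot [-34.  -35.7   6. ]
sc pin top [-37.1 -39.   36. ]
sc boss [ 14.5 -40.6   8. ]
sc disc [5.2 1.1 6. ]
15.7
disc [-2.9 -4.3  6. ]
boss [  3.6 -48.4   8. ]
up edge R [ 34.6 -62.9   0. ]
up edge L [39.1 53.4  0. ]
low edge [-31.1 -33.7   0. ]
low edge L [-30.3  66.6   0. ]
sc pin bot [-35.5 -35.3   6. ]
sc pin top [-38.7 -38.2  36. ]
sc boss [ 12.8 -41.3   8. ]
sc disc [5.3 1.1 6. ]
```

View pics/pin.png

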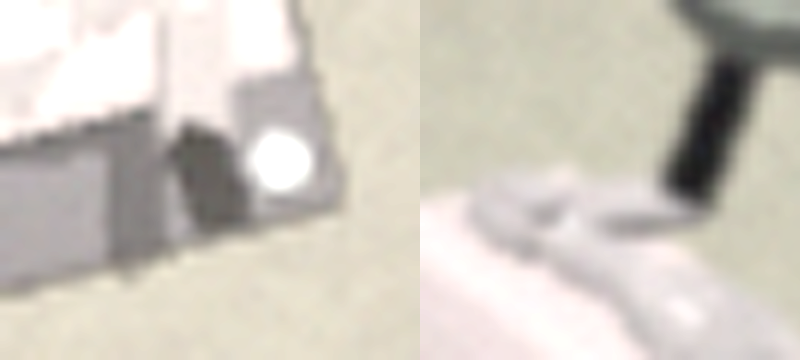

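Run:
```python
from h import *
f=lambda u,off:(np.array(u)+.5)/12-.5+np.array(off)
t=f((222,210),(250,170));s=f((733-420,66),(225,160))
t2=f((200,140),(250,170));s2=f((690-420,190),(225,160))
psi=np.deg2rad(15.1);R=boreR(psi);o=np.array([.586,-.0085,.135])
for A in(tri(t,s),tri(t2,s2)): print(A, (R.T@(A[0]-o)*1000).round(1))
for th in(0,.1,.2):
    for h in(6,36):
        c,s_=np.cos(th),np.sin(th);P=np.array([-40*c-15*s_,-45-40*s_+15*c,h])/1000;w=o+R@P;print(th,h,w,(proj("top",w)[0]-[250,170]+.5)*12,(proj("scene",w)[0]-[225,160]+.5)*12+[420,0])
```

```text
(array([ 0.54537961, -0.06183655,  0.14553609]), np.float64(0.0012044553131945078)) [-41.9 -40.9  34.2]
(array([ 0.55986818, -0.05719988,  0.12084895]), np.float64(0.003959061774421726)) [-40.1 -40.2   5.3]
0 6 [ 0.55699709 -0.04739845  0.12151882] [143.9230513  162.28308217] [717.21952352 212.65184799]
0 36 [ 0.54339924 -0.05106743  0.14800725] [163.93047678 221.53276182] [766.14264072  87.75673773]
0.1 6 [ 0.55695069 -0.05162474  0.1209096 ] [165.60844303 163.14968761] [706.96141951 201.2218608 ]
0.1 36 [ 0.54335283 -0.05529372  0.14739803] [186.19122936 222.38557962] [755.63991282  76.51072282]
0.2 6 [ 0.55728448 -0.05586157  0.12049411] [187.36947247 161.98066001] [695.11783981 189.88237364]
0.2 36 [ 0.54368663 -0.05953055  0.14698253] [208.53233117 221.15709205] [743.54605495  65.32543544]
```

The pin's two-view fix sits within 2 mm of the 42.7 mm hinge circle, at a cover angle of about 0.2 rad. The look-alike candidates were the three black buttons; the smallest, at (563,375), is chosen. Next I'll plan the approach to the pin.

```bash
cat > pl.py <<'E'
from h import *
from scipy.spatial.transform import Rotation as Ro
from station import r
psi=np.deg2rad(15.1);RB=boreR(psi);OB=np.array([.586,-.0085,.135])
RT=np.column_stack([RB[:,0],-RB[:,1],-RB[:,2]])
def W(x,y,z): return OB+RB@(np.array([x,y,z])/1000)
def B(p): return RB.T@(np.array(p)-OB)*1000
def go(pos,R=None):
    o=r.observe();R0=np.array(o["eef_rot"]);p0=np.array(o["tcp_pos"])
    R=R0 if R is None else R
    d=R0.T@(np.array(pos)-p0);rv=Ro.from_matrix(R0.T@R).as_rotvec()
    print("dist mm",np.linalg.norm(d)*1e3,"deg",np.rad2deg(np.linalg.norm(rv)),"rows:",(np.r_[d/.25,rv/np.pi]).round(4).tolist())
def st():
    o=r.observe();print("t",o["time"],"tcp",o["tcp_pos"].round(4),"bore",B(o["tcp_pos"]).round(1),"F",o["wrist_force"].round(1),"w",round(o["grip_width"],4))
E
python3 - <<'E'
from pl import *
P=W(-42,-12,100);print(P);go(P,RT)
E
```

```text
[ 0.50799647 -0.04197611  0.20357695]
dist mm 695.9651020532144 deg 61.17463410855335 rows: [-1.9619, 1.9669, 0.1788, -0.0743, 0.1437, 0.2989]
```

Call:
{"fn": "step_arm", "kwargs": {
  "plan": [
    [-0.85,0.85,0,-0.037,0.072,0.15,1],
    [-0.85,0.85,0,-0.037,0.072,0.15,1],
    [-0.85,0.85,0,-0.037,0.072,0.15,1],
    [-0.85,0.85,0,-0.037,0.072,0.15,1],
    [-0.85,0.85,0,-0.037,0.072,0.15,1]
  ]
}}

```text
time: 0.72
tcp_pos: [0.3412, 0.3126, 0.2482]
eef_rot: [[0.707, 0.673, 0.217], [0.665, -0.737, 0.122], [0.242, 0.058, -0.968]]
wrist_force: [0.6, 0.8, -0.2]
grip_width: 0.0001
```

Run:
```python
from pl import *
st();go(W(-42,-12,110),RT)
```

```text
t 0.725 tcp [0.3412 0.3126 0.2482] bore [-81.7 373.8 171.6] F [ 0.6  0.8 -0.2] w 0.0001
dist mm 392.70164997686936 deg 30.412859379477506 rows: [-0.5218, 1.4778, 0.106, -0.0375, 0.0715, 0.1484]
```

Call:
{"fn": "step_arm", "kwargs": {
  "plan": [
    [-0.35,1,0.05,-0.037,0.072,0.148,1],
    [-0.35,1,0.05,-0.037,0.072,0.148,1],
    [-0.35,1,0.05,-0.037,0.072,0.148,1],
    [-0.35,1,0.05,-0.037,0.072,0.148,1],
    [-0.35,1,0.05,-0.037,0.072,0.148,1]
  ]
}}

```text
time: 1.35
tcp_pos: [0.4505, 0.0707, 0.2293]
eef_rot: [[0.853, 0.258, 0.454], [0.227, -0.966, 0.123], [0.47, -0.002, -0.882]]
wrist_force: [-0.1, 0.6, -0.2]
grip_width: -0.0001
```

Run:
```python
from pl import *
st();go(W(-42,-12,100),RT)
```

```text
t 1.35 tcp [0.4505 0.0707 0.2293] bore [-53.  111.8 135. ] F [-0.1  0.6 -0.2] w -0.0001
dist mm 129.06963050269005 deg 0.187968177727633 rows: [0.0453, 0.495, 0.1394, -0.0003, -0.0003, -0.001]
```

Call:
{"fn": "step_arm", "kwargs": {
  "plan": [
    [0.045,0.495,0.14,0,0,0,1],
    [0.045,0.495,0.14,0,0,0,1],
    [0.045,0.495,0.14,0,0,0,1],
    [0.045,0.495,0.415,0,0,0,1],
    [0.045,0.495,0.415,0,0,0,1]
  ]
}}

```text
time: 1.98
tcp_pos: [0.5384, -0.0292, 0.1408]
eef_rot: [[0.853, 0.263, 0.451], [0.233, -0.965, 0.123], [0.467, 0.001, -0.884]]
wrist_force: [-0.7, 0.1, 0.2]
grip_width: 0.0001
```

Run:
```python
from pl import *
import cv2
st();go(W(-42,-12,31),RT)
d=r.get_image("scene");c=d["color"][120:280,150:330,::-1];cv2.imwrite("pics/s1.png",cv2.resize(c,(675,600),interpolation=cv2.INTER_CUBIC))
```

```text
t 1.975 tcp [ 0.5384 -0.0292  0.1408] bore [-42.6  -7.6  29.3] F [-0.7  0.1  0.2] w 0.0001
dist mm 4.810522528408161 deg 0.23269104528457807 rows: [0.0024, 0.0178, -0.0069, -0.0003, 0.0008, 0.001]
```

View pics/s1.png

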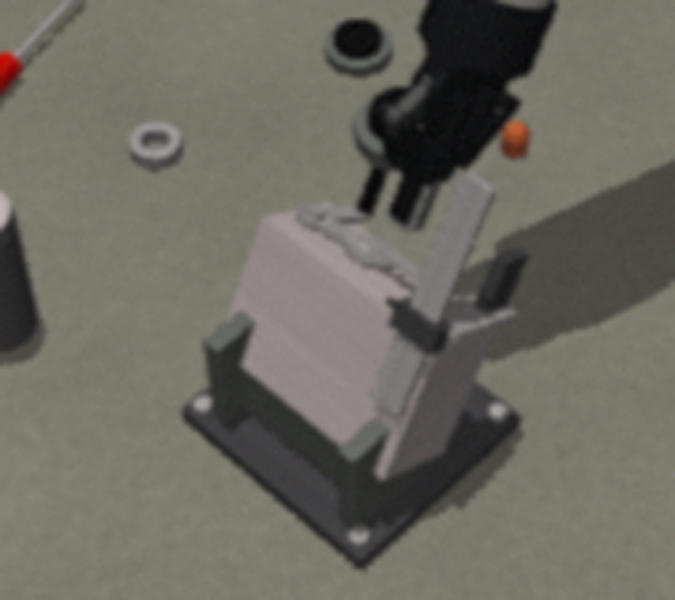

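Call:
{"fn": "step_arm", "kwargs": {
  "plan": [
    [0,0.07,0,0,0,0,1],
    [0.015,0.13,0,0,0,0,1],
    [0.045,0.175,0,0,0,0,1],
    [0.088,0.216,0,0,0,0,1],
    [0.088,0.216,0,0,0,0,1]
  ]
}}

```text
time: 2.65
tcp_pos: [0.5728, -0.076, 0.1536]
eef_rot: [[0.852, 0.264, 0.453], [0.233, -0.965, 0.123], [0.469, 0.001, -0.883]]
wrist_force: [1.9, 3.8, 1.3]
grip_width: 0.0001
```

Run:
```python
from pl import *
import cv2
st()
for n,b in(("scene",(120,280,150,330)),("top",(100,220,180,310))):
    d=r.get_image(n);c=d["color"][b[0]:b[1],b[2]:b[3],::-1];cv2.imwrite(f"pics/{n}2.png",cv2.resize(c,None,fx=4.5 if n=="top" else 3.7,fy=4.5 if n=="top" else 3.7,interpolation=cv2.INTER_CUBIC))
```

```text
t 2.65 tcp [ 0.5728 -0.076   0.1536] bore [-18.1 -61.7  30.7] F [1.9 3.8 1.3] w 0.0001
```

View pics/scene2.png

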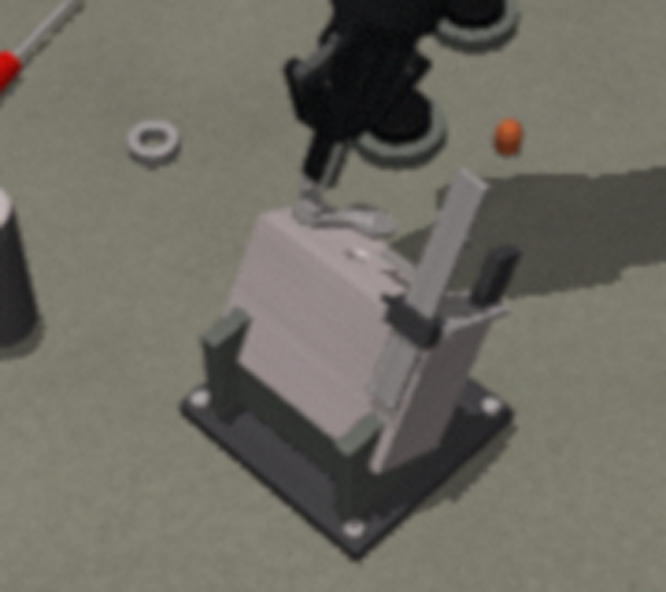

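View pics/top2.png

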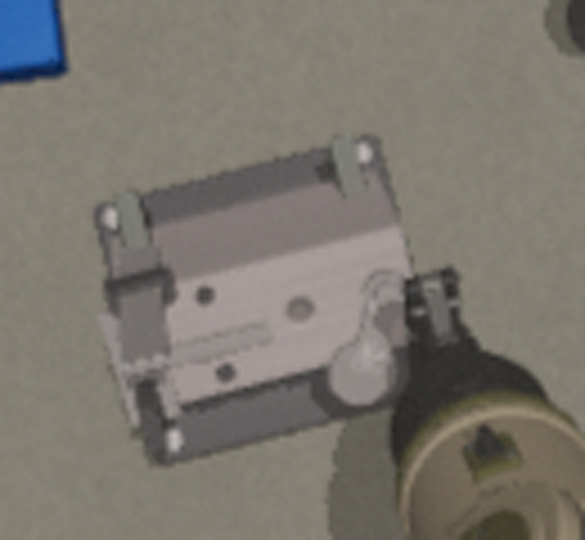

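```bash
cat >> h.py <<'E'
def face(n,px,X,Y,psi,h):
    R=boreR(psi);o=np.array([X,Y,.135]);p,d=ray(n,px)
    q=R.T@(p-o);e=R.T@d;return (q+e*(h-q[2])/e[2])*1000
def meas(th0=None):pass
E
python3 - <<'E'
from pl import *
t2=lambda u:uncrop(u,4.5,(180,100));s2=lambda u:uncrop(u,3.7,(150,120))
P=(.586,-.0085,psi)
for nm,u in(("disc",(362,375)),("boss",(389,290))): print(nm,face("top",t2(u),*P,.006))
print("mouth top",face("top",t2((300,307)),*P,0),onz("top",t2((300,307)),.135),"scene",onz("scene",s2((355,255)),.135),"tri",tri(t2((300,307)),s2((355,255))))
st()
import cv2
t=r.get_image("top")["color"];np.save("t3.npy",t);s=r.get_image("scene")["color"];np.save("s3.npy",s)
c1=cv2.resize(t[155:185,230:263],None,fx=12,fy=12,interpolation=cv2.INTER_CUBIC)
c2=cv2.resize(s[170:205,230:263],None,fx=12,fy=12,interpolation=cv2.INTER_CUBIC)
o=np.zeros((420,792,3),np.uint8);o[:360,:396]=c1;o[:,396:]=c2
cv2.imwrite("pics/mouth.png",o[:,:,::-1])
E
```

```text
disc [-38.91522511 -26.77788564   6.        ]
boss [  3.12932802 -50.21606505   6.        ]
mouth top [ 3.65024727 -4.14051375  0.        ] [ 0.5904038  -0.01161666  0.135     ] scene [ 0.58857222 -0.01056548  0.135     ] tri (array([ 0.58950626, -0.01102122,  0.13529292]), np.float64(0.0020937519286679867))
t 2.75 tcp [ 0.5719 -0.076   0.1534] bore [-18.9 -61.5  30.9] F [ 2.8  2.2 -0.7] w 0.0
```

View pics/mouth.png

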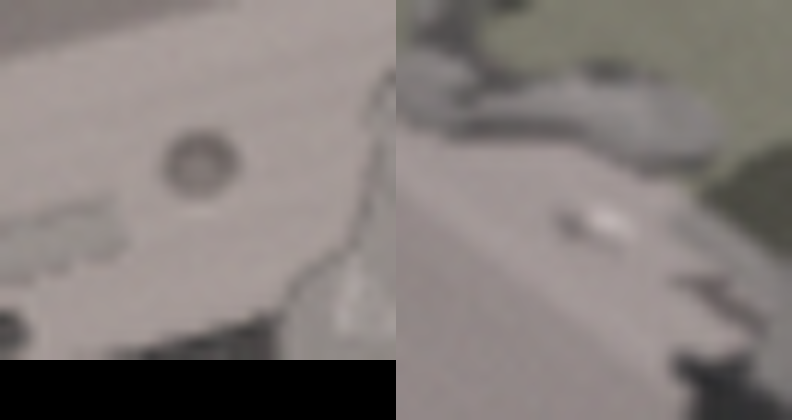

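Call:
{"fn": "step_arm", "kwargs": {
  "plan": [
    [0,-0.12,0,0,0,0,1],
    [0,-0.12,-0.12,0,0,0,1],
    [0,-0.12,-0.2,0,0,0,1]
  ]
}}

```text
time: 3.22
tcp_pos: [0.5408, -0.0533, 0.199]
eef_rot: [[0.85, 0.265, 0.456], [0.233, -0.964, 0.126], [0.473, -0.001, -0.881]]
wrist_force: [0.7, 0.6, -1.3]
grip_width: -0.0005
```

Run:
```python
from pl import *
import cv2
st()
for n,b in(("scene",(130,230,190,290)),("top",(130,220,220,310))):
    d=r.get_image(n);c=d["color"][b[0]:b[1],b[2]:b[3],::-1];cv2.imwrite(f"pics/{n}4.png",cv2.resize(c,None,fx=6,fy=6,interpolation=cv2.INTER_CUBIC))
```

```text
t 3.225 tcp [ 0.5408 -0.0533  0.199 ] bore [-18.8 -31.5  82.4] F [ 0.7  0.6 -1.3] w -0.0005
```

View pics/scene4.png

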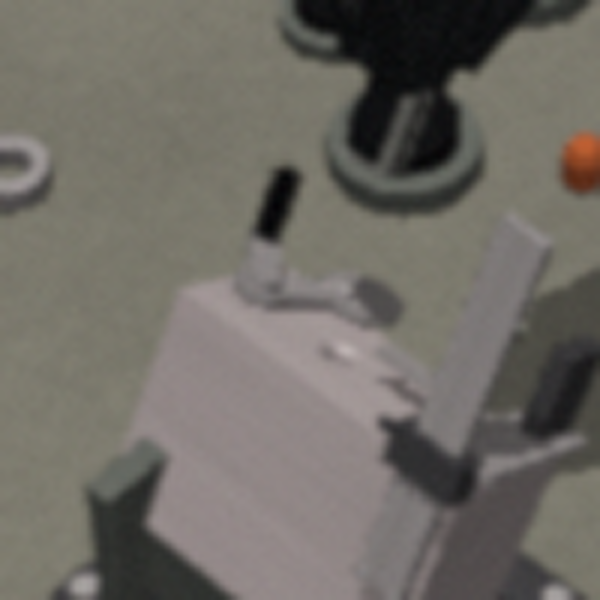

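View pics/top4.png

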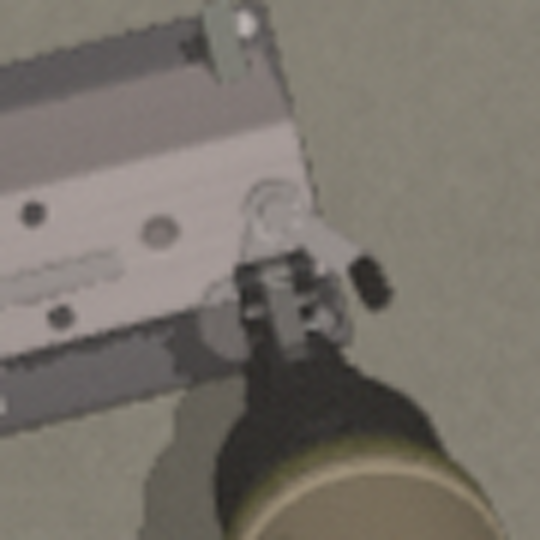

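```bash
sed -i 's/OB=np.array(.*/OB=np.array([.5893,-.0110,.135])/' pl.py
python3 - <<'E'
from pl import *
t4=lambda u:uncrop(u,6,(220,130));s4=lambda u:uncrop(u,6,(190,130))
for a_,b_ in(((379,296),(289,174)),((363,262),(265,236))):
    p,e=tri(t4(a_),s4(b_));b=B(p);print(b,e); d=b[:2]-[0,-45];print(np.linalg.norm(d),np.arctan2(d[1],d[0])%(2*np.pi)-np.arctan2(15,-40))
    P=(*OB[:2],psi);
for h in(.036,): print(face("top",t4((379,296)),*P,h),face("scene",s4((289,174)),*P,h))
print(face("top",t4((363,262)),*P,.006),face("scene",s4((265,236)),*P,.006))
print("disc",face("top",t4((238,310)),*P,.006),"disc sc",face("scene",s4((372,300)),*P,.006))
for nm,u in(("mouth",(160,231)),("boss",(276,210))):print(nm,face("top",t4(u),*P,.0 if nm=="mouth" else .01))
st()
E
```

```text
[-34.7421414  -73.95873299  33.86763879] 0.002650551084251769
45.228581727590765 1.0536269686700872
[-31.81797462 -72.93308661   5.09970251] 0.0034315975521599373
42.33958947191072 1.0792423279794905
[-32.89504008 -74.75500394  36.        ] [-32.10282813 -70.64204756  36.        ]
[-30.24717169 -74.13449412   6.        ] [-31.88623203 -70.96219137   6.        ]
disc [-37.00093412 -22.63135479   6.        ] disc sc [-41.70054175 -17.80101357   6.        ]
mouth [ 0.37932534 -0.67781624  0.        ]
boss [  0.99391396 -45.45592739  10.        ]
t 3.325 tcp [ 0.5419 -0.0545  0.2008] bore [-19.5 -29.7  84.9] F [ 0.4 -0.1  0.4] w -0.0001
```

Call:
{"fn": "step_arm", "kwargs": {
  "plan": [
    [-0.17,0.193,0,0,0,0,1],
    [-0.17,0.193,0,0,0,0,1],
    [-0.17,0.193,0.21,0,0,0,1],
    [-0.17,0.193,0.21,0,0,0,1],
    [-0.17,0.193,0.21,0,0,0,1]
  ]
}}

```text
time: 3.95
tcp_pos: [0.5418, -0.1034, 0.1301]
eef_rot: [[0.852, 0.263, 0.453], [0.233, -0.965, 0.122], [0.469, 0.002, -0.883]]
wrist_force: [-0.8, 0.2, -0.1]
grip_width: 0.0
```

Run:
```python
from pl import *
st();go(W(-37,-83,31),RT)
```

```text
t 3.95 tcp [ 0.5418 -0.1034  0.1301] bore [-64.  -76.9  28.5] F [-0.8  0.2 -0.1] w 0.0
dist mm 27.81051442915106 deg 0.18566912440042246 rows: [0.108, 0.0248, -0.0101, 0.0001, 0.0003, 0.001]
```

Call:
{"fn": "step_arm", "kwargs": {
  "plan": [
    [0.03,0,0,0,0,0,1],
    [0.06,0.01,0,0,0,0,1],
    [0.085,0.018,0,0,0,0,1],
    [0.108,0.022,0,0,0,0,1],
    [0.108,0.022,0,0,0,0,1]
  ]
}}

```text
time: 4.58
tcp_pos: [0.566, -0.1032, 0.1435]
eef_rot: [[0.852, 0.262, 0.453], [0.232, -0.965, 0.123], [0.469, 0.0, -0.883]]
wrist_force: [-1.7, -0.5, -0.3]
grip_width: -0.0005
```

Run:
```python
from pl import *
import cv2
st()
for n,b in(("scene",(130,230,190,290)),("top",(130,220,220,310))):
    d=r.get_image(n);c=d["color"][b[0]:b[1],b[2]:b[3],::-1];cv2.imwrite(f"pics/{n}5.png",cv2.resize(c,None,fx=6,fy=6,interpolation=cv2.INTER_CUBIC))
```

```text
t 4.575 tcp [ 0.566  -0.1032  0.1435] bore [-37.1 -82.9  29.3] F [-1.7 -0.5 -0.3] w -0.0005
```

View pics/scene5.png

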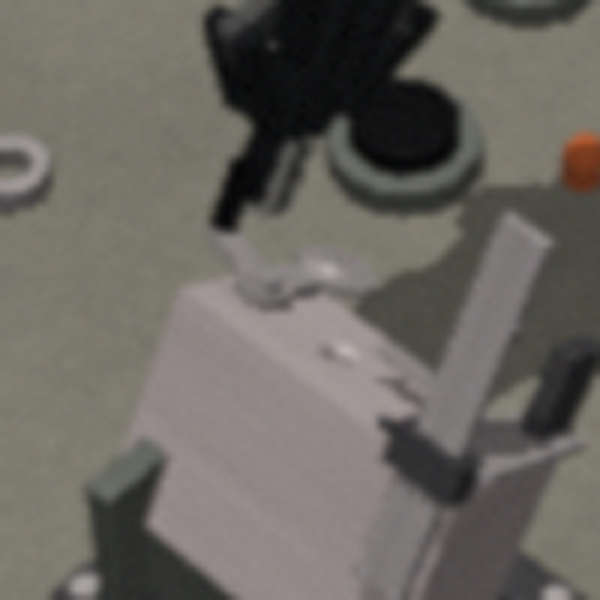

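View pics/top5.png

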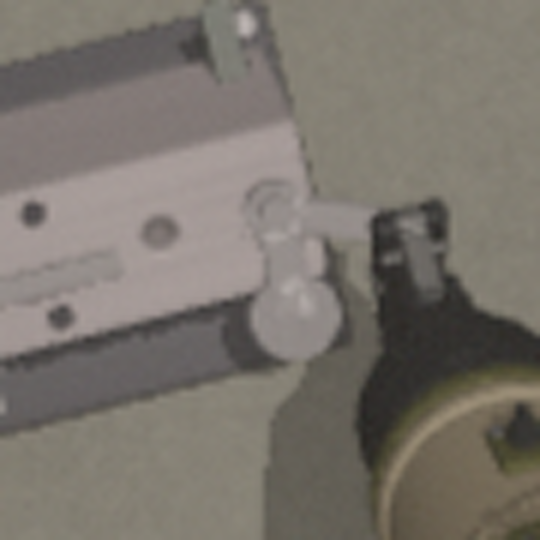

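Run:
```python
from pl import *
t4=lambda u:uncrop(u,6,(220,130));P=(*OB[:2],psi)
d=face("top",t4((295,318)),*P,.006);h=face("top",t4((275,210)),*P,.008);print(d,h,np.arctan2(-(d-h)[0],(d-h)[1]), np.arctan2(-d[0],d[1]+45))
import cv2
t=C["top"]["color"][215:228,95:112,::-1]  # head
cv2.imwrite("pics/head.png",cv2.convertScaleAbs(cv2.resize(C["top"]["color"][210:235,90:125,::-1],(700,500),interpolation=cv2.INTER_CUBIC),alpha=2.5))
cv2.imwrite("pics/heads.png",cv2.convertScaleAbs(cv2.resize(C["scene"]["color"][250:275,365:390,::-1],(500,500),interpolation=cv2.INTER_CUBIC),alpha=3))
```

```text
[-46.16861892 -43.53925308   6.        ] [  0.32621382 -45.19597607   8.        ] 1.5351789847377046 1.5391674883962667
```

View pics/head.png

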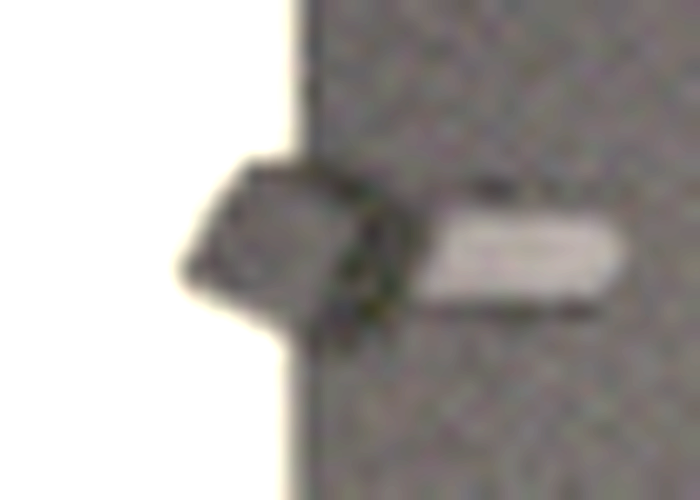

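View pics/heads.png

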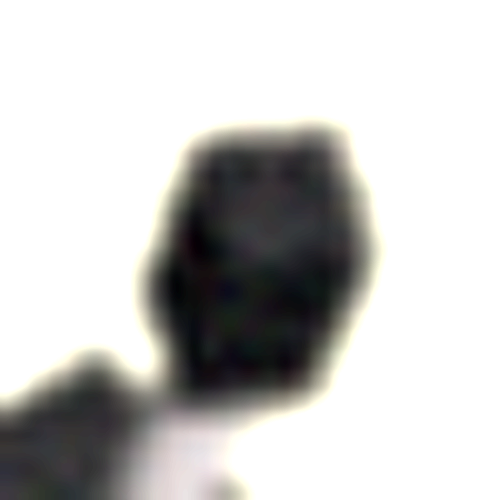

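Run:
```python
from pl import *
f=lambda u:uncrop(u,20,(90,210))
c=np.array([onz("top",f(u),.16)[:2] for u in((250,163),(362,205),(315,310),(187,270))]);print(c,c.mean(0))
for i in range(4):
    v=c[(i+1)%4]-c[i];print(np.linalg.norm(v),np.rad2deg(np.arctan2(v[1],v[0]))%90)
fs=lambda u:uncrop(u,20,(365,250))
c=np.array([onz("scene",fs(u),.16)[:2] for u in((205,135),(335,130),(360,235))]);print(c)
for i in range(2):
    v=c[(i+1)]-c[i];print(np.linalg.norm(v),np.rad2deg(np.arctan2(v[1],v[0]))%90)
```

```text
[[0.47045082 0.30653392]
 [0.46598395 0.29391957]
 [0.45427894 0.29862576]
 [0.45849005 0.3129905 ]] [0.46230094 0.30301744]
0.013381880403401046 70.5004217091897
0.012615685522354255 68.09660842050621
0.014969276320656847 73.66115877654345
0.013592179723651015 61.63923833904255
[[0.46306541 0.29696822]
 [0.45126774 0.3032386 ]
 [0.45731425 0.31397654]]
0.013360490255671554 62.00967107113004
0.012323294832686755 60.616253727374165
```

Cover now reads about 1.54 rad from the disc and hinge pixels, so it is clear. Next is the rod.

```bash
cat >> pl.py <<'E'
def RVz(az):
    c,s=np.cos(np.deg2rad(az)),np.sin(np.deg2rad(az));return np.array([[c,s,0],[s,-c,0],[0,0,-1.]])
E
python3 - <<'E'
from pl import *
go([.46,-.08,.25],RT);go([.46,-.08,.25],RVz(65));go([.462,.303,.25],RVz(65))
E
```

```text
dist mm 151.8585570055354 deg 0.1634948419677712 rows: [-0.1402, -0.1992, -0.5564, -0.0006, -0.0001, 0.0007]
dist mm 151.8585570055354 deg 56.659652702299034 rows: [-0.1402, -0.1992, -0.5564, 0.0673, -0.1458, -0.2707]
dist mm 432.05136740251044 deg 56.659652702299034 rows: [0.222, -1.6751, -0.3625, 0.0673, -0.1458, -0.2707]
```

Call:
{"fn": "step_arm", "kwargs": {
  "plan": [
    [-0.1,0,-0.05,0,0,0,1],
    [-0.14,-0.2,-0.55,0,0,0,1],
    [-0.14,-0.2,-0.55,0.03,-0.073,-0.135,0.5],
    [-0.1,-0.5,-0.52,0.067,-0.146,-0.27,0],
    [0,-0.8,-0.47,0.067,-0.146,-0.27,0]
  ]
}}

```text
time: 5.3
tcp_pos: [0.4632, 0.0286, 0.2439]
eef_rot: [[0.7, 0.693, 0.175], [0.684, -0.72, 0.116], [0.207, 0.039, -0.978]]
wrist_force: [1.5, -0.4, 0.0]
grip_width: 0.0543
```

Run:
```python
from pl import *
st();go([.462,.303,.22],RVz(65))
```

```text
t 5.3 tcp [0.4632 0.0286 0.2439] bore [-47.3  71.1 148.4] F [ 1.5 -0.4  0. ] w 0.0543
dist mm 275.45179991249125 deg 24.115508431001377 rows: [0.7277, -0.7975, 0.2201, 0.0243, -0.0633, -0.1155]
```

Call:
{"fn": "step_arm", "kwargs": {
  "plan": [
    [0.728,-0.797,0.18,0.024,-0.063,-0.116,0],
    [0.728,-0.797,0.18,0.024,-0.063,-0.116,0],
    [0.728,-0.797,0.18,0.024,-0.063,-0.116,0],
    [0.728,-0.797,0.22,0.024,-0.063,-0.116,0],
    [0.728,-0.797,0.22,0.024,-0.063,-0.116,0]
  ]
}}

```text
time: 5.92
tcp_pos: [0.4605, 0.3075, 0.2152]
eef_rot: [[0.417, 0.909, -0.002], [0.909, -0.417, -0.003], [-0.003, -0.001, -1.0]]
wrist_force: [-0.6, -0.1, -0.1]
grip_width: 0.085
```

Run:
```python
from pl import *
import cv2
d=r.get_image("scene");st();go([.4615,.303,.144],RVz(65))
cv2.imwrite("pics/s6.png",cv2.resize(d["color"][180:330,300:440,::-1],(560,600),interpolation=cv2.INTER_CUBIC))
```

```text
t 5.975 tcp [0.46   0.3094 0.2148] bore [  0.9 343.   89.9] F [-1.9  2.4 -0.8] w 0.0854
dist mm 71.06455963446382 deg 0.4859222394550673 rows: [-0.0198, 0.0166, 0.2831, -0.0005, 0.001, 0.0025]
```

View pics/s6.png

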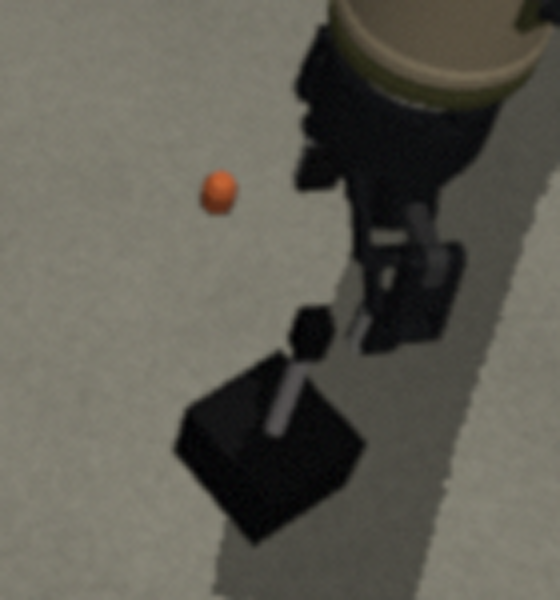

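Run:
```python
from pl import *
o=r.observe();p=o["tcp_pos"];R=o["eef_rot"]
z=lambda P:(proj("scene",P)[0]-[300,180]+.5)*4
for P in(p,p+R@[.0425,0,0],p-R@[.0425,0,0],p+R@[.0425,.011,0],p+R@[.0425,-.011,0],[.461,.303,.05],[.461,.303,.16]):print(z(np.array(P)))
print(o["tcp_pos"],o["wrist_force"],o["dq"])
```

```text
[345.86454418 262.34323164]
[372.51521679 338.72799078]
[320.81766376 190.5551775 ]
[349.63997969 340.88162635]
[395.34581889 336.57855746]
[270.9316787  420.91618785]
[312.07542626 314.13330063]
[0.45997256 0.30939827 0.21475946] [-1.9153736   2.39917294 -0.77938836] [ 1.19332771 -2.81000884  1.29498167  2.35182341  1.67834584  0.6611685
  2.20401968]
```

Call:
{"fn": "step_arm", "kwargs": {
  "plan": [
    [0,0,0,0,0,0,0],
    [0,0,0,0,0,0,0]
  ]
}}

```text
time: 6.22
tcp_pos: [0.4626, 0.3018, 0.2167]
eef_rot: [[0.424, 0.906, -0.001], [0.906, -0.424, -0.002], [-0.002, -0.001, -1.0]]
wrist_force: [0.2, -1.0, 0.7]
grip_width: 0.0851
```

Run:
```python
from pl import *
st();go([.4615,.303,.144],RVz(65))
```

```text
t 6.225 tcp [0.4626 0.3018 0.2167] bore [  2.3 335.   91.3] F [ 0.2 -1.   0.7] w 0.0851
dist mm 72.74934105269715 deg 0.14534277549043956 rows: [0.0032, -0.006, 0.2909, -0.0002, 0.0007, -0.0004]
```

Call:
{"fn": "step_arm", "kwargs": {
  "plan": [
    [0.003,-0.003,0.15,0,0,0,0],
    [0.003,-0.003,0.25,0,0,0,0],
    [0.003,-0.003,0.29,0,0,0,0],
    [0.003,-0.003,0.29,0,0,0,0.5],
    [0.003,-0.003,0.29,0,0,0,0.6]
  ],
  "grip_force": 50
}}

```text
time: 6.85
tcp_pos: [0.4624, 0.3038, 0.145]
eef_rot: [[0.423, 0.906, -0.001], [0.906, -0.423, -0.001], [-0.001, -0.0, -1.0]]
wrist_force: [0.1, -0.3, -0.3]
grip_width: 0.0516
```

Call:
{"fn": "step_arm", "kwargs": {
  "plan": [
    [0,0,0,0,0,0,0.8],
    [0,0,0,0,0,0,1],
    [0,0,0,0,0,0,1],
    [0,0,0,0,0,0,1]
  ]
}}

```text
time: 7.35
tcp_pos: [0.4622, 0.3041, 0.1444]
eef_rot: [[0.422, 0.906, -0.001], [0.906, -0.422, -0.001], [-0.001, -0.0, -1.0]]
wrist_force: [0.2, 0.7, 5.8]
grip_width: 0.0149
```

Run:
```python
from pl import *
import cv2
st();d=r.get_image("scene")
cv2.imwrite("pics/s7.png",cv2.resize(d["color"][180:330,300:440,::-1],(560,600),interpolation=cv2.INTER_CUBIC))
```

```text
t 7.35 tcp [0.4622 0.3041 0.1444] bore [-31.5 337.4  27.4] F [0.2 0.7 5.8] w 0.0149
```

View pics/s7.png

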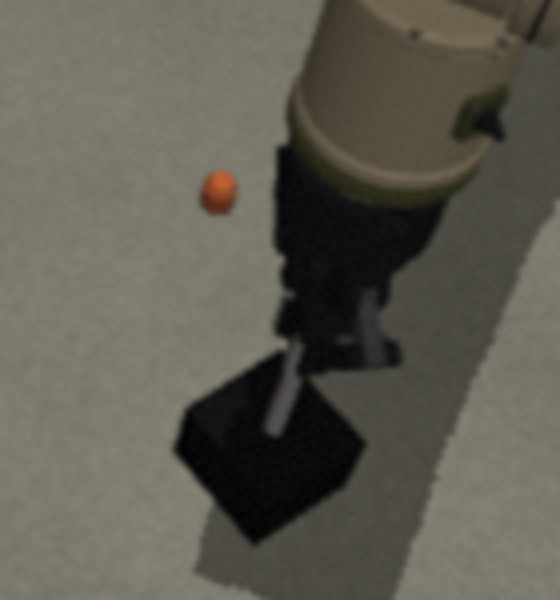

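Call:
{"fn": "step_arm", "kwargs": {
  "plan": [
    [0,0,-0.06,0,0,0,1],
    [0,0,-0.14,0,0,0,1],
    [0,0,-0.24,0,0,0,1],
    [0,0,-0.4,0,0,0,1],
    [0,0,-0.6,0,0,0,1]
  ]
}}

```text
time: 8.02
tcp_pos: [0.4613, 0.3031, 0.2949]
eef_rot: [[0.423, 0.906, -0.004], [0.906, -0.423, -0.004], [-0.005, -0.002, -1.0]]
wrist_force: [0.8, 0.8, -1.6]
grip_width: 0.0154
```

Call:
{"fn": "step_arm", "kwargs": {
  "plan": [
    [0,0,0,0,0,0,1]
  ]
}}

```text
time: 8.15
tcp_pos: [0.4633, 0.3041, 0.298]
eef_rot: [[0.423, 0.906, 0.002], [0.906, -0.423, 0.002], [0.002, 0.001, -1.0]]
wrist_force: [-0.3, -0.4, -1.2]
grip_width: 0.0148
```

Run:
```python
from pl import *
import cv2
st()
for n,b in(("scene",(120,320,280,450)),("top",(130,250,50,200))):
    d=r.get_image(n);c=d["color"][b[0]:b[1],b[2]:b[3],::-1];k=600/(b[1]-b[0]);cv2.imwrite(f"pics/{n}8.png",cv2.resize(c,None,fx=k,fy=k,interpolation=cv2.INTER_CUBIC))
o=r.observe();z=lambda P:(proj("scene",P)[0]-[280,120]+.5)*3
p=o["tcp_pos"];R=o["eef_rot"];print("pred foot",z(p+R@[0,0,.1344]),"shoulder",z(p+R@[0,0,.0144]))
z=lambda P:(proj("top",P)[0]-[50,130]+.5)*5
print("pred foot top",z(p+R@[0,0,.1344]))
go(W(0,0,150),RT)
```

```text
t 8.15 tcp [0.4633 0.3041 0.298 ] bore [ 41.6 337.1 162.5] F [-0.3 -0.4 -1.2] w 0.0148
pred foot [293.58972786 416.7255744 ] shoulder [334.02485722 312.18085175]
pred foot top [269.23276363 460.92330574]
dist mm 339.3009871737701 deg 56.86456201923434 rows: [-1.1064, 0.7785, 0.1086, -0.0676, 0.1465, 0.2716]
```

View pics/scene8.png

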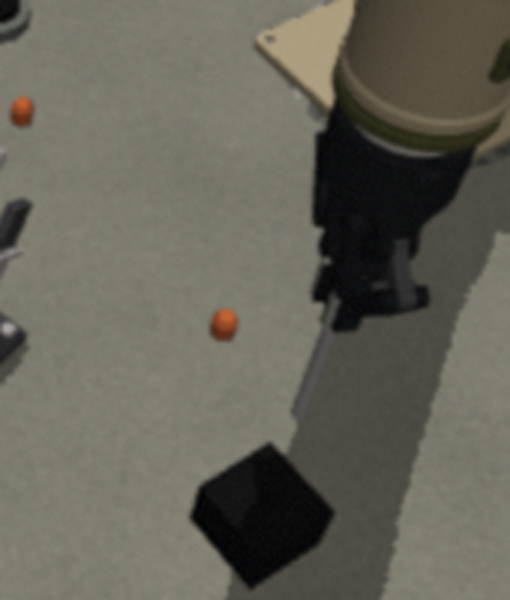

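Run:
```python
from pl import *
print(W(-90,20,190));go(W(-90,20,190),RT)
```

```text
[ 0.42124858 -0.03562851  0.2605076 ]
dist mm 343.34836400045543 deg 56.86456201923434 rows: [-1.2983, 0.4264, 0.1372, -0.0676, 0.1465, 0.2716]
```

Call:
{"fn": "step_arm", "kwargs": {
  "plan": [
    [-0.25,0.08,0,-0.012,0.027,0.05,1],
    [-0.5,0.16,0,-0.025,0.054,0.1,1],
    [-0.7,0.24,0,-0.038,0.083,0.153,1],
    [-0.9,0.3,0,-0.05,0.108,0.2,1],
    [-1,0.33,0,-0.0676,0.1465,0.2716,1]
  ]
}}

```text
time: 8.88
tcp_pos: [0.4309, 0.0539, 0.2921]
eef_rot: [[0.84, 0.395, 0.372], [0.373, -0.918, 0.133], [0.395, 0.027, -0.918]]
wrist_force: [-0.1, 1.1, 0.6]
grip_width: 0.0153
```

Call:
{"fn": "step_arm", "kwargs": {
  "plan": [
    [0,0,0,0,0,0,1]
  ]
}}

```text
time: 9.0
tcp_pos: [0.4317, 0.0527, 0.2942]
eef_rot: [[0.839, 0.394, 0.375], [0.372, -0.919, 0.133], [0.397, 0.028, -0.917]]
wrist_force: [0.0, -0.0, -1.0]
grip_width: 0.0154
```

Run:
```python
from pl import *
st();go(W(-70,0,200),RT);go(W(0,0,170),RT)
```

```text
t 9.0 tcp [0.4317 0.0527 0.2942] bore [-45.  102.6 204.2] F [ 0. -0. -1.] w 0.0154
dist mm 105.69869943095131 deg 9.407704434523966 rows: [-0.1553, 0.3931, 0.0123, -0.0115, 0.0249, 0.0445]
dist mm 117.12961674130416 deg 9.407704434523966 rows: [0.1302, 0.4366, 0.1093, -0.0115, 0.0249, 0.0445]
```

Call:
{"fn": "step_arm", "kwargs": {
  "plan": [
    [-0.05,0.2,0,-0.006,0.012,0.022,1],
    [-0.03,0.36,0,-0.0115,0.025,0.0445,1],
    [0.05,0.437,0.06,-0.0115,0.025,0.0445,1],
    [0.13,0.437,0.109,-0.0115,0.025,0.0445,1],
    [0.13,0.437,0.109,-0.0115,0.025,0.0445,1]
  ]
}}

```text
time: 9.62
tcp_pos: [0.514, -0.0256, 0.2858]
eef_rot: [[0.85, 0.272, 0.452], [0.24, -0.962, 0.128], [0.469, 0.0, -0.883]]
wrist_force: [-0.9, 1.5, -0.9]
grip_width: 0.0154
```

Call:
{"fn": "step_arm", "kwargs": {
  "plan": [
    [0,0,0,0,0,0,1],
    [0,0,0,0,0,0,1]
  ]
}}

```text
time: 9.88
tcp_pos: [0.5131, -0.0277, 0.287]
eef_rot: [[0.849, 0.268, 0.455], [0.236, -0.963, 0.128], [0.472, -0.001, -0.882]]
wrist_force: [-0.6, -0.4, -0.9]
grip_width: 0.0153
```

Run:
```python
from pl import *
import cv2
st();go(W(0,0,150),RT)
for n,b in(("scene",(120,220,190,320)),("top",(110,210,190,300))):
    d=r.get_image(n);c=d["color"][b[0]:b[1],b[2]:b[3],::-1];cv2.imwrite(f"pics/{n}9.png",cv2.resize(c,None,fx=6,fy=6,interpolation=cv2.INTER_CUBIC))
o=r.observe();p=o["tcp_pos"];R=o["eef_rot"]
for n,off in(("scene",[190,120]),("top",[190,110])):
  z=lambda P:(proj(n,P)[0]-off+.5)*6
  print(n,"foot",z(p+R@[0,0,.1344]),"mouth",z(OB))
```

```text
t 9.875 tcp [ 0.5131 -0.0277  0.287 ] bore [  2.6   3.7 170.8] F [-0.6 -0.4 -0.9] w 0.0153
dist mm 21.24597051729338 deg 0.48448472859710134 rows: [-0.0106, 0.0151, 0.0829, -0.0015, -0.001, 0.002]
scene foot [367.13896995 342.76352015] mouth [334.32462409 414.31237591]
top foot [336.17795791 381.43024923] mouth [339.01222187 352.8243297 ]
```

View pics/scene9.png

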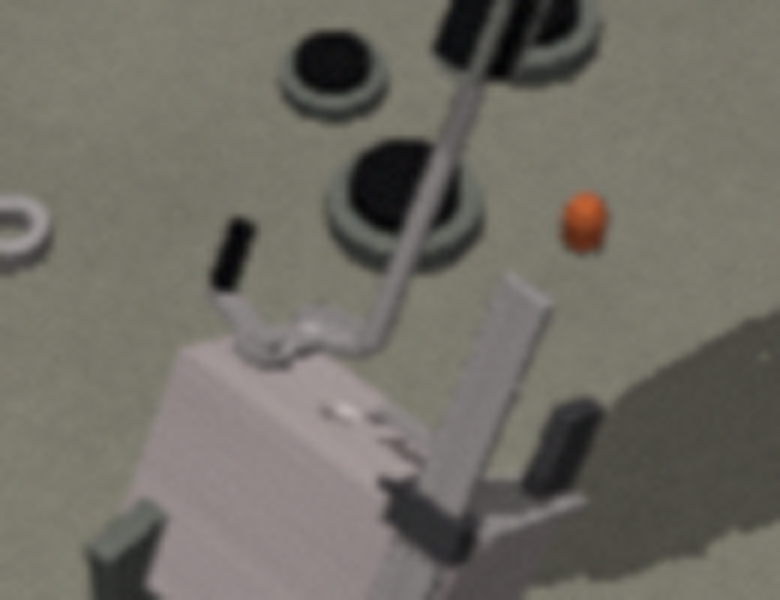

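View pics/top9.png

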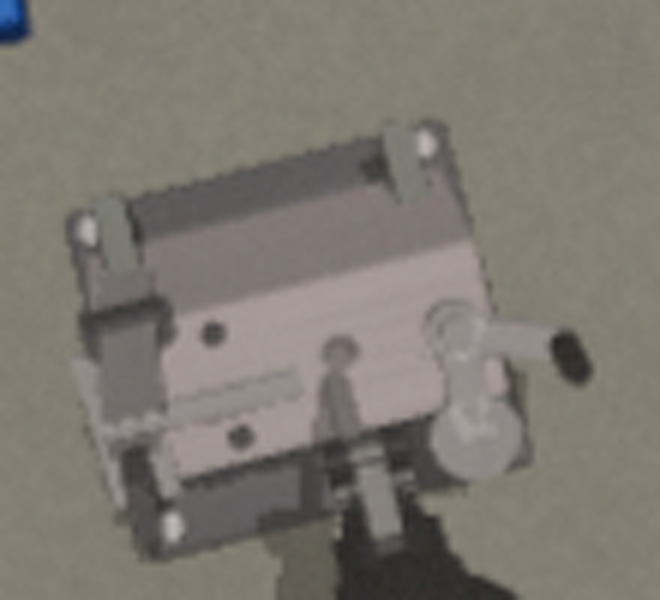

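Call:
{"fn": "step_arm", "kwargs": {
  "plan": [
    [-0.01,0.013,0.06,-0.0015,-0.001,0.002,1],
    [-0.01,0.013,0.115,-0.0015,-0.001,0.002,1],
    [-0.01,0.013,0.115,-0.0015,-0.001,0.002,1],
    [-0.01,0.013,0.115,-0.0015,-0.001,0.002,1]
  ]
}}

```text
time: 10.48
tcp_pos: [0.5254, -0.0283, 0.2602]
eef_rot: [[0.853, 0.259, 0.453], [0.229, -0.966, 0.121], [0.469, 0.0, -0.883]]
wrist_force: [-0.1, 0.3, -1.9]
grip_width: 0.0152
```

```bash
cat > look.py <<'E'
from pl import *
import cv2,sys
k=sys.argv[1]
bx={"scene":(165,205,225,275),"top":(145,195,225,275)}
for n,b in bx.items():
    d=r.get_image(n);c=d["color"][b[0]:b[1],b[2]:b[3],::-1];cv2.imwrite(f"pics/{n}{k}.png",cv2.resize(c,None,fx=12,fy=12,interpolation=cv2.INTER_CUBIC))
o=r.observe();p=o["tcp_pos"];R=o["eef_rot"];st();go(W(0,0,142),RT)
for n,b in bx.items():
  z=lambda P:(proj(n,P)[0]-[b[2],b[0]]+.5)*12
  print(n,"foot",z(p+R@[0,0,.1344]),"mouth",z(OB))
E
python3 look.py 10
```

```text
t 10.575 tcp [ 0.5255 -0.0283  0.2607] bore [ 6.00e-01 -1.00e-01  1.42e+02] F [-0.6 -0.3 -1. ] w 0.015
dist mm 0.6244259859603675 deg 0.09261108976289746 rows: [-0.0025, -0.0003, 0.0001, 0.0002, -0.0001, -0.0004]
scene foot [258.48548106 256.41510951] mouth [248.64924819 288.62475183]
top foot [261.93070332 295.93256485] mouth [258.02444374 285.64865939]
```

View pics/scene10.png

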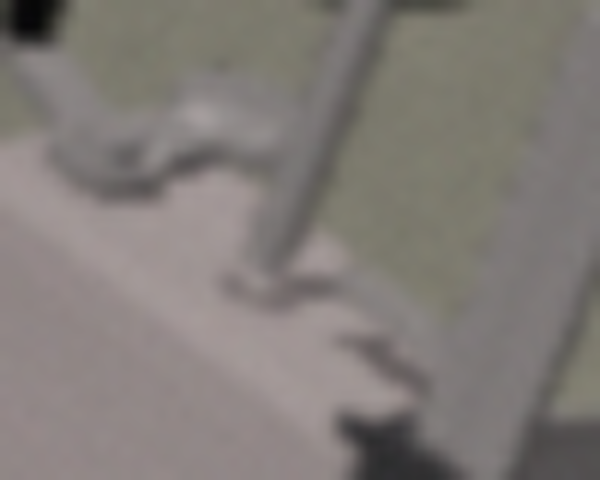

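View pics/top10.png

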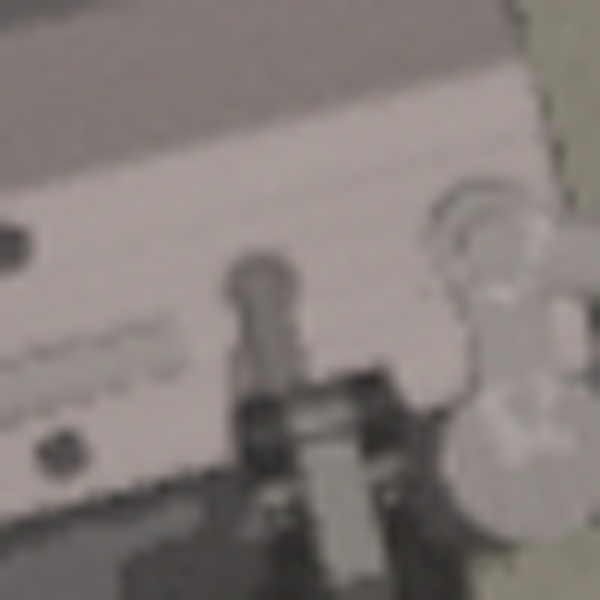

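Call:
{"fn": "step_arm", "kwargs": {
  "plan": [
    [-0.004,0,0.02,0,0,0,1],
    [-0.004,0,0.035,0,0,0,1],
    [-0.004,0,0.05,0,0,0,1]
  ]
}}

```text
time: 10.95
tcp_pos: [0.5302, -0.0269, 0.2485]
eef_rot: [[0.853, 0.259, 0.453], [0.229, -0.966, 0.122], [0.469, -0.0, -0.883]]
wrist_force: [-0.4, 0.6, -1.0]
grip_width: 0.0153
```

Call:
{"fn": "step_arm", "kwargs": {
  "plan": [
    [0,0,0.01,0,0,0,1],
    [0,0,0.02,0,0,0,1]
  ]
}}

```text
time: 11.2
tcp_pos: [0.5325, -0.0264, 0.2443]
eef_rot: [[0.853, 0.259, 0.453], [0.229, -0.966, 0.122], [0.469, 0.0, -0.883]]
wrist_force: [0.4, -0.5, -1.2]
grip_width: 0.0151
```

```bash
python3 look.py 11; python3 -c "
from pl import *
o=r.observe();print(RB.T@o['wrist_force'],o['torque'])"
```

```text
t 11.3 tcp [ 0.5324 -0.0263  0.2442] bore [-8.00e-01  1.00e-01  1.24e+02] F [ 1.3 -0.  -0. ] w 0.0155
dist mm 17.97452009725796 deg 0.08184812383203248 rows: [0.003, 0.0003, -0.0718, 0.0002, 0.0001, -0.0004]
scene foot [234.09658629 331.26380891] mouth [248.64924819 288.62475183]
top foot [254.13199608 271.13962154] mouth [258.02444374 285.64865939]
[ 1.11182188 -0.38187225 -0.64706287] [-0.16285941  0.59372004 -0.02915409]
```

View pics/scene11.png

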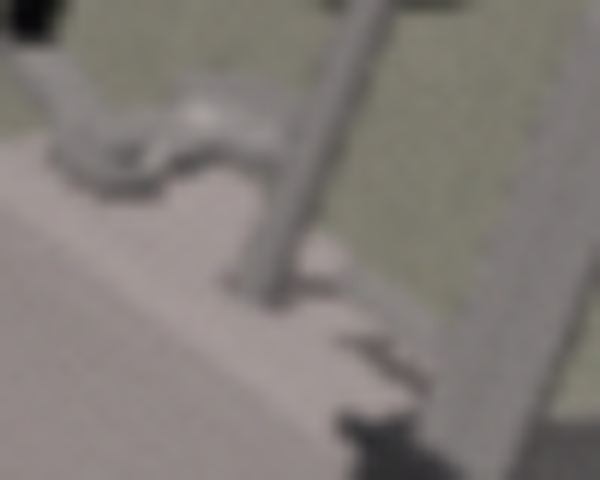

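View pics/top11.png

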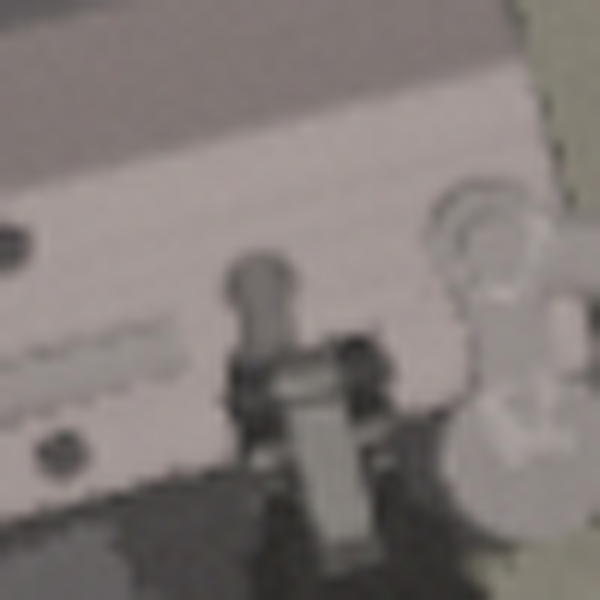

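Call:
{"fn": "step_arm", "kwargs": {
  "plan": [
    [0,0,0.03,0,0,0,1],
    [0,0,0.06,0,0,0,1],
    [0,0,0.09,0,0,0,1],
    [0,0,0.12,0,0,0,1],
    [0,0,0.15,0,0,0,1]
  ]
}}

```text
time: 11.92
tcp_pos: [0.5496, -0.0217, 0.2108]
eef_rot: [[0.853, 0.259, 0.453], [0.229, -0.966, 0.122], [0.469, 0.0, -0.883]]
wrist_force: [-0.0, 0.4, -0.8]
grip_width: 0.0149
```

```bash
cat > f.py <<'E'
from pl import *
o=r.observe();st();print("F bore",(RB.T@o['wrist_force']).round(1),"T",o['torque'].round(2))
E
python3 f.py
```

```text
t 11.925 tcp [ 0.5496 -0.0217  0.2108] bore [-0.7  0.  86.2] F [-0.   0.4 -0.8] w 0.0149
F bore [-0.3  0.4 -0.8] T [-0.19  0.64 -0.03]
```

Call:
{"fn": "step_arm", "kwargs": {
  "plan": [
    [0,0,0.01,0,0,0,1],
    [0,0,0.016,0,0,0,1],
    [0,0,0.022,0,0,0,1],
    [0,0,0.028,0,0,0,1],
    [0,0,0.034,0,0,0,1]
  ]
}}

```text
time: 12.55
tcp_pos: [0.5534, -0.0208, 0.2039]
eef_rot: [[0.853, 0.259, 0.454], [0.229, -0.966, 0.122], [0.47, -0.0, -0.883]]
wrist_force: [-0.5, 0.4, -0.4]
grip_width: 0.0152
```

```bash
python3 f.py
```

```text
t 12.55 tcp [ 0.5534 -0.0208  0.2039] bore [-0.6 -0.1 78.3] F [-0.5  0.4 -0.4] w 0.0152
F bore [-0.5  0.5 -0.2] T [-0.21  0.61 -0.01]
```

Call:
{"fn": "step_arm", "kwargs": {
  "plan": [
    [0,0,0.008,0,0,0,1],
    [0,0,0.014,0,0,0,1],
    [0,0,0.02,0,0,0,1],
    [0,0,0.026,0,0,0,1]
  ]
}}

```text
time: 13.05
tcp_pos: [0.5563, -0.02, 0.198]
eef_rot: [[0.853, 0.259, 0.453], [0.229, -0.966, 0.122], [0.469, -0.0, -0.883]]
wrist_force: [0.4, -0.8, -1.3]
grip_width: 0.0153
```

```bash
python3 f.py
```

```text
t 13.05 tcp [ 0.5563 -0.02    0.198 ] bore [-0.7 -0.  71.7] F [ 0.4 -0.8 -1.3] w 0.0153
F bore [-0.4 -0.8 -1.2] T [-0.16  0.58  0.  ]
```

Call:
{"fn": "step_arm", "kwargs": {
  "plan": [
    [0,0,0.008,0,0,0,1],
    [0,0,0.014,0,0,0,1],
    [0,0,0.02,0,0,0,1],
    [0,0,0.026,0,0,0,1]
  ]
}}

```text
time: 13.55
tcp_pos: [0.5592, -0.0192, 0.1923]
eef_rot: [[0.853, 0.259, 0.453], [0.229, -0.966, 0.122], [0.469, -0.0, -0.883]]
wrist_force: [0.3, 0.5, -1.0]
grip_width: 0.0155
```

```bash
python3 f.py
```

```text
t 13.55 tcp [ 0.5592 -0.0192  0.1923] bore [-0.6 -0.  65.2] F [ 0.3  0.5 -1. ] w 0.0155
F bore [-0.1  0.4 -1.1] T [-0.17  0.56  0.06]
```

Call:
{"fn": "step_arm", "kwargs": {
  "plan": [
    [0,0,0.008,0,0,0,1],
    [0,0,0.014,0,0,0,1],
    [0,0,0.02,0,0,0,1],
    [0,0,0.026,0,0,0,1]
  ]
}}

```text
time: 14.05
tcp_pos: [0.5628, -0.0202, 0.1908]
eef_rot: [[0.852, 0.257, 0.456], [0.225, -0.966, 0.124], [0.472, -0.003, -0.881]]
wrist_force: [-50.1, -13.2, 66.9]
grip_width: 0.0151
```

```bash
python3 f.py
```

```text
t 14.05 tcp [ 0.5628 -0.0202  0.1908] bore [ 1.5 -2.  62.4] F [-50.1 -13.2  66.9] w 0.0151
F bore [-14.4   0.3  83.4] T [-0.96  3.49  0.08]
```

Call:
{"fn": "step_arm", "kwargs": {
  "plan": [
    [0,0,-0.012,0,0,0,1],
    [0,0,-0.014,0,0,0,1]
  ]
}}

```text
time: 14.3
tcp_pos: [0.5607, -0.0196, 0.1908]
eef_rot: [[0.853, 0.258, 0.454], [0.227, -0.966, 0.122], [0.47, -0.001, -0.882]]
wrist_force: [-9.9, -3.1, 11.4]
grip_width: 0.0154
```

```bash
python3 f.py
```

```text
t 14.3 tcp [ 0.5607 -0.0196  0.1908] bore [-0.2 -0.9 63.3] F [-9.9 -3.1 11.4] w 0.0154
F bore [-3.8 -0.4 14.9] T [-0.56  1.74 -0.03]
```

Call:
{"fn": "step_arm", "kwargs": {
  "plan": [
    [0,0,-0.003,0,0,0,1],
    [0,0,-0.003,0,0,0,0.7],
    [0,0,-0.003,0,0,0,0.4],
    [0,0,-0.003,0,0,0,0.3],
    [0,0,-0.003,0,0,0,0.3]
  ]
}}

```text
time: 14.92
tcp_pos: [0.5602, -0.0188, 0.1903]
eef_rot: [[0.853, 0.259, 0.453], [0.229, -0.966, 0.122], [0.469, 0.0, -0.883]]
wrist_force: [-0.9, 0.1, -0.4]
grip_width: 0.0597
```

Call:
{"fn": "step_arm", "kwargs": {
  "plan": [
    [0,0,-0.1,0,0,0,0.3],
    [0,0,-0.24,0,0,0,0.3],
    [0,0,-0.35,0,0,0,0.5],
    [0,0,-0.35,0,0,0,1],
    [0,0,-0.35,0,0,0,1]
  ]
}}

```text
time: 15.55
tcp_pos: [0.5204, -0.0294, 0.2668]
eef_rot: [[0.853, 0.259, 0.453], [0.229, -0.966, 0.122], [0.469, -0.0, -0.883]]
wrist_force: [-0.1, -0.1, 0.5]
grip_width: 0.0068
```

```bash
python3 f.py
python3 - <<'E'
from pl import *
import cv2
for n,b in(("scene",(120,240,190,320)),("top",(110,210,190,300))):
    d=r.get_image(n);np.save(f"{n}12.npy",d["color"]);c=d["color"][b[0]:b[1],b[2]:b[3],::-1];cv2.imwrite(f"pics/{n}12.png",cv2.resize(c,None,fx=5,fy=5,interpolation=cv2.INTER_CUBIC))
for n,off in(("scene",[190,120]),("top",[190,110])):
  z=lambda P:(proj(n,P)[0]-off+.5)*5
  print(n,"headtop",z(W(0,0,79)),"shoulder",z(W(0,0,49)),"mouth",z(W(0,0,0)))
E
```

```text
t 15.55 tcp [ 0.5204 -0.0294  0.2668] bore [ -1.1   0.2 149.9] F [-0.1 -0.1  0.5] w 0.0068
F bore [ 0.1 -0.   0.5] T [-0.07  0.5  -0.01]
scene headtop [334.83227534 201.87913659] shoulder [313.05108549 257.42066743] mouth [278.60385341 345.26031326]
top headtop [299.88995253 357.26933875] shoulder [292.98911128 332.15555361] mouth [282.51018489 294.02027475]
```

View pics/scene12.png

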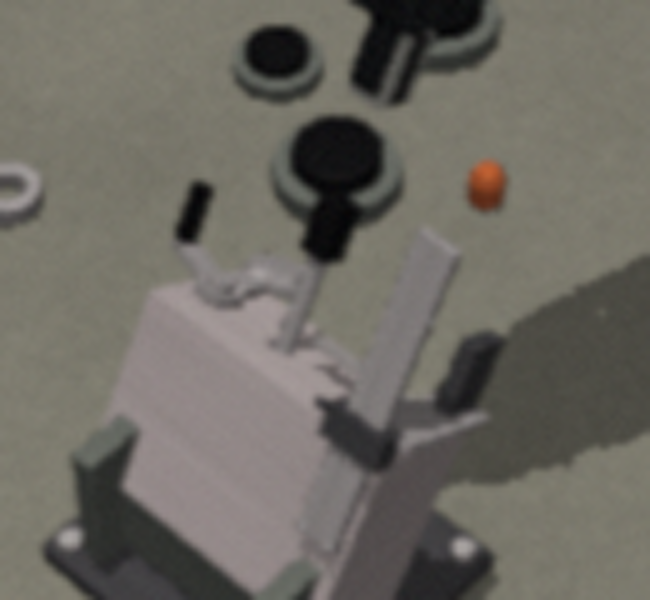

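View pics/top12.png

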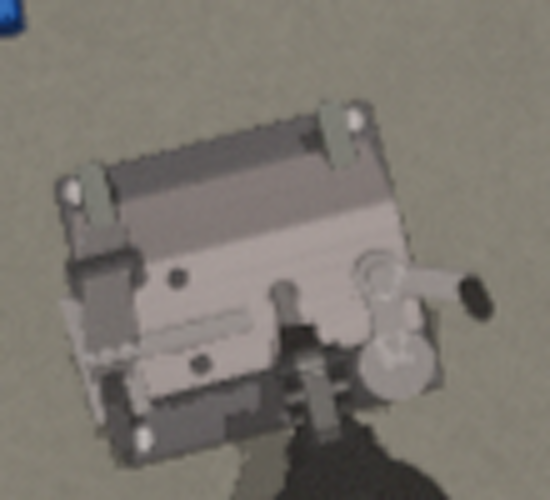

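Call:
{"fn": "step_arm", "kwargs": {
  "plan": [
    [0.004,0,0.15,0,0,0,1],
    [0.004,0,0.19,0,0,0,1],
    [0.004,0,0.194,0,0,0,1],
    [0.004,0,0.198,0,0,0,1],
    [0.004,0,0.2,0,0,0,1]
  ]
}}

```text
time: 16.27
tcp_pos: [0.5442, -0.0233, 0.2247]
eef_rot: [[0.852, 0.259, 0.454], [0.228, -0.966, 0.122], [0.47, -0.0, -0.882]]
wrist_force: [0.2, -0.4, -0.0]
grip_width: -0.0002
```

```bash
python3 f.py
```

```text
t 16.275 tcp [ 0.5442 -0.0233  0.2247] bore [  0.8  -0.2 101.2] F [ 0.2 -0.4 -0. ] w -0.0002
F bore [ 0.  -0.5 -0.1] T [-0.16  0.49  0.03]
```

Call:
{"fn": "step_arm", "kwargs": {
  "plan": [
    [0,0,0.004,0,0,0,1],
    [0,0,0.008,0,0,0,1],
    [0,0,0.012,0,0,0,1]
  ]
}}

```text
time: 16.65
tcp_pos: [0.5454, -0.0229, 0.2213]
eef_rot: [[0.853, 0.259, 0.453], [0.229, -0.966, 0.122], [0.47, -0.0, -0.883]]
wrist_force: [-0.4, -0.7, 0.5]
grip_width: 0.0004
```

```bash
python3 f.py
```

```text
t 16.65 tcp [ 0.5454 -0.0229  0.2213] bore [ 0.4 -0.  97.5] F [-0.4 -0.7  0.5] w 0.0004
F bore [-0.2 -0.5  0.7] T [-0.12  0.5  -0.02]
```

Call:
{"fn": "step_arm", "kwargs": {
  "plan": [
    [0,0,0.004,0,0,0,1],
    [0,0,0.006,0,0,0,1]
  ]
}}

```text
time: 16.9
tcp_pos: [0.5471, -0.0229, 0.2216]
eef_rot: [[0.852, 0.259, 0.456], [0.228, -0.966, 0.122], [0.472, -0.0, -0.882]]
wrist_force: [-7.1, -2.1, 13.7]
grip_width: -0.0001
```

```bash
python3 f.py
```

```text
t 16.9 tcp [ 0.5471 -0.0229  0.2216] bore [ 1.9 -0.5 97. ] F [-7.1 -2.1 13.7] w -0.0001
F bore [-0.1 -0.1 15.5] T [-0.11  0.51  0.06]
```

Call:
{"fn": "step_arm", "kwargs": {
  "plan": [
    [0,0,-0.05,0,0,0,1],
    [0,0,-0.2,0,0,0,1]
  ]
}}

```text
time: 17.15
tcp_pos: [0.5222, -0.0287, 0.2632]
eef_rot: [[0.854, 0.259, 0.45], [0.23, -0.966, 0.12], [0.466, 0.001, -0.885]]
wrist_force: [-0.4, 0.4, 0.3]
grip_width: -0.0001
```

```bash
cat >> pl.py <<'E'
RG=np.column_stack([RB[:,1],RB[:,0],-RB[:,2]]);RG2=np.column_stack([-RB[:,1],-RB[:,0],-RB[:,2]])
E
python3 - <<'E'
from pl import *
print(r.observe()["q"].round(1));st();go(W(-20,85,130),RG);go(W(-20,85,130),RG2)
E
```

```text
[-34.6 -17.   32.5 120.3   3.6  47.1  12.1]
t 17.15 tcp [ 0.5222 -0.0287  0.2632] bore [ -1.1   0.4 145.8] F [-0.4  0.4  0.3] w -0.0001
dist mm 88.14961644785213 deg 90.04267337097792 rows: [-0.0757, -0.3385, 0.0632, -0.0007, 0.0013, -0.5002]
dist mm 88.14961644785213 deg 89.95779155858612 rows: [-0.0757, -0.3385, 0.0632, 0.0013, 0.0007, 0.4998]
```

Call:
{"fn": "step_arm", "kwargs": {
  "plan": [
    [-0.02,-0.08,0,0,0,-0.055,1],
    [-0.04,-0.16,0,0,0,-0.11,1],
    [-0.06,-0.25,0,0,0,-0.165,1],
    [-0.07,-0.3,0.02,0,0,-0.22,1],
    [-0.076,-0.338,0.04,0,0,-0.275,1]
  ]
}}

```text
time: 17.77
tcp_pos: [0.4894, 0.05, 0.2466]
eef_rot: [[0.352, 0.819, 0.454], [0.886, -0.448, 0.122], [0.303, 0.359, -0.883]]
wrist_force: [-0.4, -0.1, 0.0]
grip_width: -0.0001
```

Run:
```python
from pl import *
st();go(W(-20,85,130),RG)
```

```text
t 17.775 tcp [0.4894 0.05   0.2466] bore [-18.7  84.9 136.3] F [-0.4 -0.1  0. ] w -0.0001
dist mm 6.467690792204876 deg 40.23437637901206 rows: [-0.0031, -0.0041, 0.0254, 0.0002, 0.0002, -0.2235]
```

Call:
{"fn": "step_arm", "kwargs": {
  "plan": [
    [0,0,0.01,0,0,-0.056,1],
    [0,0,0.02,0,0,-0.112,1],
    [0,0,0.025,0,0,-0.168,1],
    [0,0,0.025,0,0,-0.2235,1],
    [0,0,0.025,0,0,-0.2235,1]
  ]
}}

```text
time: 18.4
tcp_pos: [0.4925, 0.0505, 0.2412]
eef_rot: [[-0.254, 0.854, 0.454], [0.967, 0.223, 0.122], [0.003, 0.47, -0.883]]
wrist_force: [0.7, 0.9, -0.1]
grip_width: -0.0002
```

Run:
```python
from pl import *
import cv2
z=lambda P:(proj("scene",P)[0]-[190,120]+.5)*5
for q in(0,8): print("pred tab top",z(W(-20,85,48+q)),"bottom",z(W(-20,85,12+q)))
st();go(W(-20,85,75),RG)
d=r.get_image("scene");c=d["color"][110:220,220:340,::-1];cv2.imwrite("pics/s13.png",cv2.resize(c,None,fx=5,fy=5,interpolation=cv2.INTER_CUBIC))
d=r.get_image("top");c=d["color"][130:220,170:270,::-1];cv2.imwrite("pics/t13.png",cv2.resize(c,None,fx=6,fy=6,interpolation=cv2.INTER_CUBIC))
```

```text
pred tab top [474.25276415 350.10060743] bottom [445.87460269 414.98646134]
pred tab top [480.6755531  335.41508432] bottom [452.10780925 400.73441295]
t 18.4 tcp [0.4925 0.0505 0.2412] bore [-18.5  84.6 130.1] F [ 0.7  0.9 -0.1] w -0.0002
dist mm 55.1140046976988 deg 0.40407983969330674 rows: [0.0015, -0.0061, 0.2204, 0.0001, 0.0001, -0.0022]
```

View pics/s13.png

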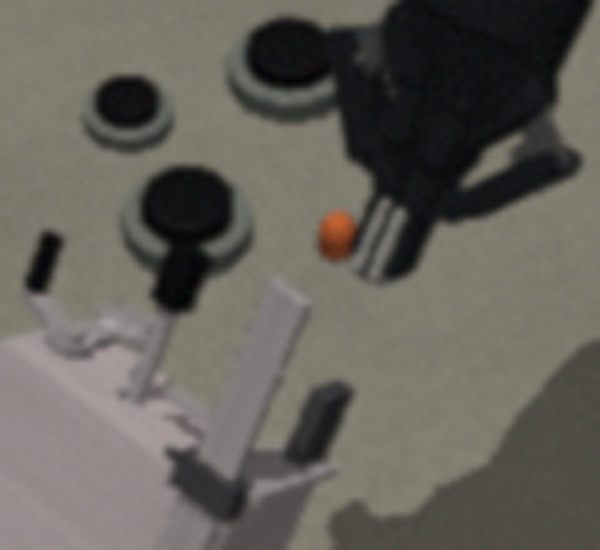

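View pics/t13.png

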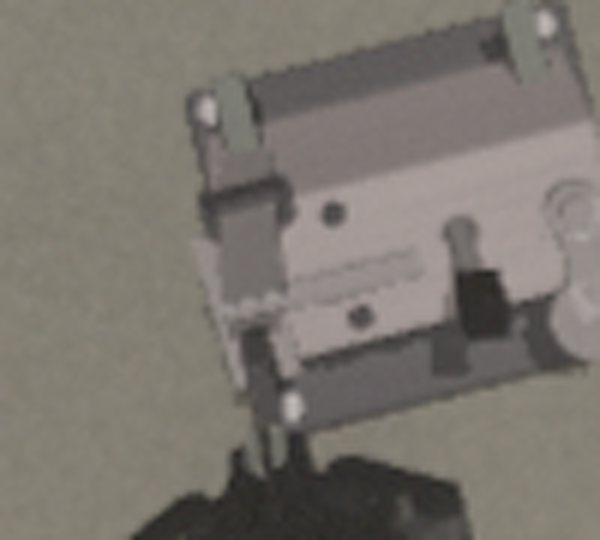

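Call:
{"fn": "step_arm", "kwargs": {
  "plan": [
    [0,-0.004,0.1,0,0,0,1],
    [0,-0.004,0.18,0,0,0,1],
    [0,-0.004,0.21,0,0,0,1],
    [0,-0.004,0.218,0,0,0,1],
    [0,-0.004,0.226,0,0,0,1]
  ]
}}

```text
time: 19.12
tcp_pos: [0.5176, 0.0571, 0.191]
eef_rot: [[-0.254, 0.854, 0.454], [0.967, 0.223, 0.122], [0.003, 0.47, -0.883]]
wrist_force: [-1.0, -0.0, -0.4]
grip_width: -0.0001
```

```bash
python3 f.py
```

```text
t 19.125 tcp [0.5176 0.0571 0.191 ] bore [-19.1  84.5  73.6] F [-1.  -0.  -0.4] w -0.0001
F bore [-1.1  0.2  0.1] T [-0.12  0.47  0.03]
```

Call:
{"fn": "step_arm", "kwargs": {
  "plan": [
    [0,0,0.006,0,0,0,1],
    [0,0,0.012,0,0,0,1]
  ]
}}

```text
time: 19.38
tcp_pos: [0.519, 0.0576, 0.1882]
eef_rot: [[-0.255, 0.854, 0.454], [0.967, 0.224, 0.122], [0.003, 0.47, -0.883]]
wrist_force: [-1.0, -0.2, 2.0]
grip_width: 0.0001
```

```bash
python3 f.py
```

```text
t 19.375 tcp [0.519  0.0576 0.1882] bore [-19.2  84.5  70.5] F [-1.  -0.2  2. ] w 0.0001
F bore [0.  0.1 2.3] T [-0.15  0.54  0.03]
```

Call:
{"fn": "step_arm", "kwargs": {
  "plan": [
    [0,0,0.006,0,0,0,1],
    [0,0,0.01,0,0,0,1]
  ]
}}

```text
time: 19.62
tcp_pos: [0.5202, 0.0579, 0.1858]
eef_rot: [[-0.255, 0.854, 0.454], [0.967, 0.224, 0.122], [0.002, 0.47, -0.883]]
wrist_force: [-1.2, 0.8, 2.8]
grip_width: 0.0002
```

```bash
python3 f.py
```

```text
t 19.625 tcp [0.5202 0.0579 0.1858] bore [-19.2  84.5  67.8] F [-1.2  0.8  2.8] w 0.0002
F bore [0.5 1.  2.9] T [-0.04  0.39  0.07]
```

Call:
{"fn": "step_arm", "kwargs": {
  "plan": [
    [0,0,0.005,0,0,0,1],
    [0,0,0.008,0,0,0,1]
  ]
}}

```text
time: 19.88
tcp_pos: [0.5211, 0.0582, 0.1842]
eef_rot: [[-0.255, 0.854, 0.454], [0.967, 0.224, 0.122], [0.002, 0.47, -0.883]]
wrist_force: [-10.3, -2.4, 14.2]
grip_width: -0.0003
```

```bash
python3 f.py
```

```text
t 19.875 tcp [0.5211 0.0582 0.1842] bore [-19.1  84.6  65.9] F [-10.3  -2.4  14.2] w -0.0003
F bore [-2.7  0.4 17.5] T [-0.12  1.1   0.08]
```

Call:
{"fn": "step_arm", "kwargs": {
  "plan": [
    [0,0,-0.05,0,0,0,1],
    [0,0,-0.12,0,0,0,0.45],
    [0,0,-0.12,0,0,0,0.45],
    [0,0,-0.12,0,0,0,0.45],
    [0,0,-0.12,0,0,0,0.45]
  ],
  "grip_force": 30
}}

```text
time: 20.5
tcp_pos: [0.5071, 0.0544, 0.2098]
eef_rot: [[-0.255, 0.854, 0.453], [0.967, 0.224, 0.121], [0.002, 0.469, -0.883]]
wrist_force: [-0.5, -0.4, -0.4]
grip_width: 0.047
```

Run:
```python
from pl import *
st();go(W(-20,85,38),RG)
```

```text
t 20.5 tcp [0.5071 0.0544 0.2098] bore [-20.   84.5  95.3] F [-0.5 -0.4 -0.4] w 0.047
dist mm 57.303291781508285 deg 0.3452827655339607 rows: [0.0021, 0.0, 0.2292, -0.0003, 0.0003, -0.0019]
```

Call:
{"fn": "step_arm", "kwargs": {
  "plan": [
    [0.002,0,0.08,0,0,0,0.45],
    [0.002,0,0.15,0,0,0,0.45],
    [0.002,0,0.2,0,0,0,0.45],
    [0.002,0,0.228,0,0,0,0.45],
    [0.002,0,0.228,0,0,0,0.45]
  ]
}}

```text
time: 21.12
tcp_pos: [0.5328, 0.0618, 0.1596]
eef_rot: [[-0.255, 0.854, 0.453], [0.967, 0.225, 0.121], [0.001, 0.468, -0.883]]
wrist_force: [-0.7, 0.2, -0.1]
grip_width: 0.0468
```

```bash
python3 f.py
```

```text
t 21.125 tcp [0.5328 0.0618 0.1596] bore [-19.9  85.   38.4] F [-0.7  0.2 -0.1] w 0.0468
F bore [-0.6  0.3  0.2] T [-0.08  0.51  0.01]
```

Call:
{"fn": "step_arm", "kwargs": {
  "plan": [
    [0,0,0,0,0,0,0.7],
    [0,0,0,0,0,0,1],
    [0,0,0,0,0,0,1],
    [0,0,0,0,0,0,1]
  ]
}}

```text
time: 21.62
tcp_pos: [0.5326, 0.0634, 0.1605]
eef_rot: [[-0.258, 0.853, 0.453], [0.966, 0.226, 0.124], [0.003, 0.47, -0.883]]
wrist_force: [-6.9, 5.7, 4.9]
grip_width: 0.0092
```

```bash
python3 f.py
python3 - <<'E'
from pl import *
import cv2
d=r.get_image("scene");c=d["color"][110:220,220:340,::-1];cv2.imwrite("pics/s14.png",cv2.resize(c,None,fx=5,fy=5,interpolation=cv2.INTER_CUBIC))
E
```

```text
t 21.625 tcp [0.5326 0.0634 0.1605] bore [-19.2  86.6  39.1] F [-6.9  5.7  4.9] w 0.0092
F bore [-2.2  7.2  6.8] T [0.9  1.11 0.97]
```

View pics/s14.png

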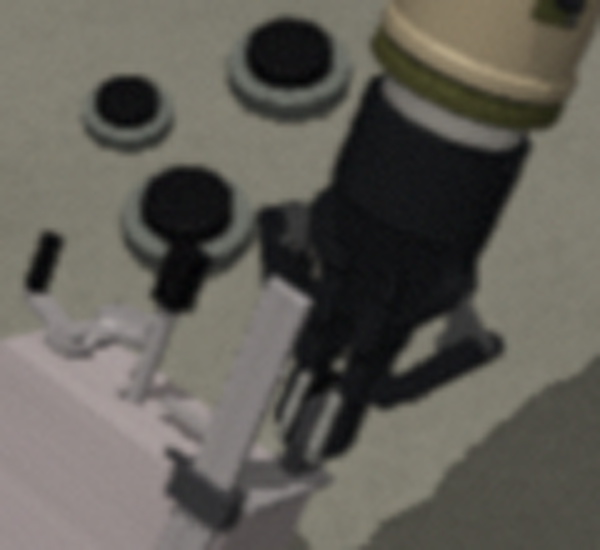

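Call:
{"fn": "step_arm", "kwargs": {
  "plan": [
    [0.006,0,-0.03,0,0,0,1],
    [0.006,0,-0.06,0,0,0,1],
    [0.006,0,-0.1,0,0,0,1],
    [0.006,0,-0.14,0,0,0,1],
    [0.006,0,-0.15,0,0,0,1]
  ]
}}

```text
time: 22.3
tcp_pos: [0.5154, 0.0587, 0.1939]
eef_rot: [[-0.255, 0.854, 0.454], [0.967, 0.224, 0.123], [0.003, 0.47, -0.883]]
wrist_force: [3.4, 3.2, -2.0]
grip_width: 0.0095
```

Call:
{"fn": "step_arm", "kwargs": {
  "plan": [
    [0,0,0,0,0,0,1]
  ]
}}

```text
time: 22.42
tcp_pos: [0.5156, 0.0588, 0.1936]
eef_rot: [[-0.255, 0.854, 0.454], [0.967, 0.224, 0.122], [0.003, 0.47, -0.883]]
wrist_force: [-0.5, 3.5, 2.4]
grip_width: 0.0095
```

```bash
python3 f.py
```

```text
t 22.425 tcp [0.5156 0.0588 0.1936] bore [-19.2  86.6  76.6] F [-0.5  3.5  2.4] w 0.0095
F bore [1.5 3.5 1.9] T [0.39 0.42 0.63]
```

Call:
{"fn": "step_arm", "kwargs": {
  "plan": [
    [0,0,-0.006,0,0,0,1],
    [0,0,-0.006,0,0,0,1]
  ]
}}

```text
time: 22.68
tcp_pos: [0.5151, 0.0586, 0.1946]
eef_rot: [[-0.255, 0.854, 0.454], [0.967, 0.224, 0.122], [0.002, 0.47, -0.883]]
wrist_force: [0.5, 3.1, 2.7]
grip_width: 0.0095
```

```bash
python3 f.py
```

```text
t 22.675 tcp [0.5151 0.0586 0.1946] bore [-19.3  86.5  77.7] F [0.5 3.1 2.7] w 0.0095
F bore [2.4 2.9 1.8] T [0.44 0.17 0.7 ]
```

Call:
{"fn": "step_arm", "kwargs": {
  "plan": [
    [0,0,-0.002,0,0,0,0.8],
    [0,0,-0.002,0,0,0,0.5],
    [0,0,-0.002,0,0,0,0.45],
    [0,0,-0.002,0,0,0,0.45],
    [0,0,-0.1,0,0,0,0.45]
  ]
}}

```text
time: 23.3
tcp_pos: [0.5028, 0.0553, 0.2154]
eef_rot: [[-0.255, 0.855, 0.451], [0.967, 0.225, 0.12], [0.001, 0.467, -0.884]]
wrist_force: [-0.1, 0.8, 0.3]
grip_width: 0.0472
```

Call:
{"fn": "step_arm", "kwargs": {
  "plan": [
    [0,0,-0.15,0,0,0,0.45],
    [0,0,-0.25,0,0,0,1],
    [0,0,-0.25,0,0,0,1]
  ]
}}

```text
time: 23.68
tcp_pos: [0.4756, 0.0477, 0.2734]
eef_rot: [[-0.254, 0.853, 0.456], [0.967, 0.223, 0.123], [0.003, 0.472, -0.881]]
wrist_force: [0.2, 0.5, 0.3]
grip_width: 0.011
```

```bash
python3 f.py
python3 - <<'E'
from pl import *
import cv2
for n,b in(("scene",(130,230,210,310)),("top",(120,220,180,280))):
    d=r.get_image(n);c=d["color"][b[0]:b[1],b[2]:b[3],::-1];cv2.imwrite(f"pics/{n}15.png",cv2.resize(c,None,fx=6,fy=6,interpolation=cv2.INTER_CUBIC))
for n,off in(("scene",[210,130]),("top",[180,120])):
  z=lambda P:(proj(n,P)[0]-off+.5)*6
  print(n,"shoulder",z(W(0,0,49)),"bladetip",z(W(0,17,49)),"tab top",z(W(-20,85,49+38)))
E
```

```text
t 23.675 tcp [0.4756 0.0477 0.2734] bore [-18.4  86.2 166.6] F [0.2 0.5 0.3] w 0.011
F bore [0.4 0.4 0.1] T [-0.14  0.5  -0.04]
scene shoulder [255.66130258 248.90480092] bladetip [287.52347242 271.93418054] tab top [487.1722525  273.07719749]
top shoulder [411.58693353 338.58666433] bladetip [366.72816935 349.84991809] tab top [203.57910283 485.35181254]
```

View pics/scene15.png

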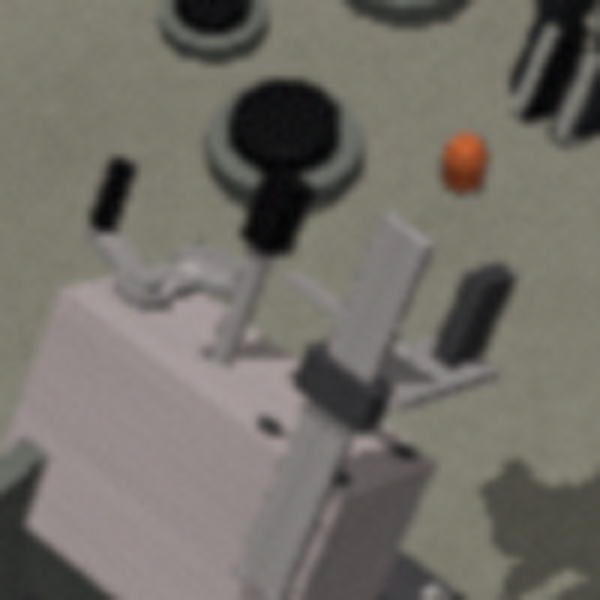

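View pics/top15.png

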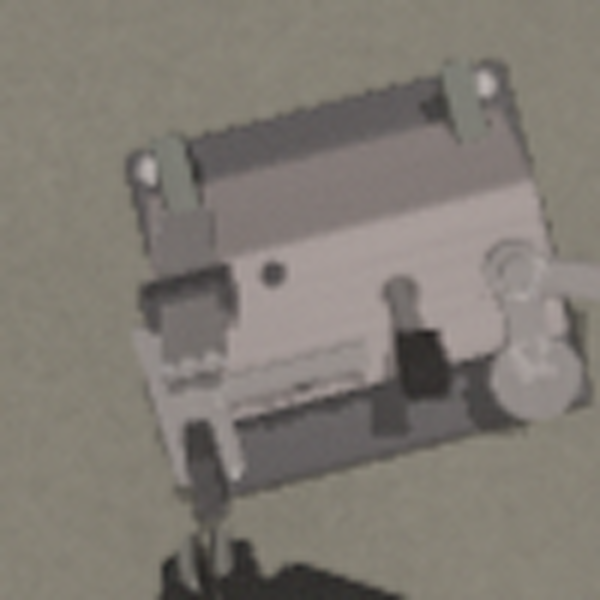

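Run:
```python
from pl import *
import cv2
t=uncrop((264,143),4,(295,205));s=uncrop((277,52),5,(190,120))
p,e=tri(t,s);print(p,e)
# sizes by mask
im=C["top"]["color"].max(2);m=(im<80).astype(np.uint8)
n,l,stt,cc=cv2.connectedComponentsWithStats(m[205:305,295:385])
for i in range(1,n):
    if stt[i,4]>60: c=cc[i]+[295,205];print(stt[i],c,onz("top",c,p[2]), "diam mm",2e3*np.sqrt(stt[i,4]/np.pi)*(1.157-.035)/446)
si=C["scene"]["color"];m=(si.max(2)<50).astype(np.uint8)
n,l,stt,cc=cv2.connectedComponentsWithStats(m[110:165,225:300])
for i in range(1,n):
    if stt[i,4]>40: c=cc[i]+[225,110];print(stt[i],c,tri(t,c))
st();print(r.observe()["q"].round(0))
```

```text
[ 0.42313435 -0.30365234  0.01280733] 0.0015436205692144105
[ 16  18  22  21 355] [321.78028169 232.69295775] [ 0.44180824 -0.20463482  0.01280733] diam mm 53.484413041578435
[ 58  28  16  15 186] [360.18817204 240.03763441] [ 0.42459954 -0.30299706  0.01280733] diam mm 38.71413227942402
[ 48  66  22  22 379] [353.54617414 281.61477573] [ 0.31953173 -0.28580238  0.01280733] diam mm 55.26277162064488
[ 44   4  17  14 199] [277.34673367 120.46733668] (array([ 0.39277984, -0.25578661,  0.08696246]), np.float64(0.09050843373842704))
[ 14  16  13  10 104] [245.         130.14423077] (array([ 0.42308616, -0.30380524,  0.01208045]), np.float64(0.0016011354481781665))
[ 23  34  18  15 226] [256.93362832 150.88053097] (array([ 0.40147166, -0.31226305, -0.08882545]), np.float64(0.048549791684480245))
t 23.775 tcp [0.4752 0.0476 0.2712] bore [-19.8  86.3 164.8] F [-0.4 -0.3  0.4] w 0.0004
[-50. -28.  30. 125.  20.  52.  77.]
```

Run:
```python
from pl import *
go([.40,-.05,.25],RVz(65));go([.424,-.302,.12],RVz(65))
```

```text
dist mm 125.06790377992294 deg 48.25757167322877 rows: [-0.3012, -0.3843, -0.109, 0.1489, -0.0546, 0.2162]
dist mm 384.3511354999854 deg 48.25757167322877 rows: [-1.3016, -0.7718, 0.2714, 0.1489, -0.0546, 0.2162]
```

Call:
{"fn": "step_arm", "kwargs": {
  "plan": [
    [-0.08,-0.16,-0.06,0.03,-0.011,0.043,1],
    [-0.2,-0.3,-0.1,0.06,-0.022,0.086,1],
    [-0.3,-0.384,-0.109,0.09,-0.033,0.13,1],
    [-0.5,-0.46,-0.05,0.12,-0.044,0.173,1],
    [-0.7,-0.54,0,0.149,-0.055,0.216,1]
  ]
}}

```text
time: 24.4
tcp_pos: [0.4043, -0.153, 0.2068]
eef_rot: [[0.425, 0.905, -0.003], [0.905, -0.425, -0.002], [-0.003, -0.002, -1.0]]
wrist_force: [0.8, 0.3, -0.5]
grip_width: -0.0001
```

Run:
```python
from pl import *
st();go([.424,-.302,.12],RVz(65))
```

```text
t 24.4 tcp [ 0.4043 -0.153   0.2068] bore [-156.6  -88.9  164.6] F [ 0.8  0.3 -0.5] w -0.0001
dist mm 173.61006782089544 deg 0.2543645979861377 rows: [-0.5052, 0.3253, 0.3481, -0.0006, 0.0009, -0.0009]
```

Call:
{"fn": "step_arm", "kwargs": {
  "plan": [
    [-0.25,0.16,0.12,0,0,0,1],
    [-0.45,0.29,0.25,0,0,0,1],
    [-0.505,0.325,0.35,0,0,0,1],
    [-0.505,0.325,0.5,0,0,0,1],
    [-0.505,0.325,0.55,0,0,0,1]
  ]
}}

```text
time: 25.02
tcp_pos: [0.423, -0.3005, 0.068]
eef_rot: [[0.423, 0.906, -0.006], [0.906, -0.423, -0.002], [-0.004, -0.005, -1.0]]
wrist_force: [-0.3, 0.3, 0.5]
grip_width: 0.0001
```

Run:
```python
from pl import *
import cv2
d=r.get_image("scene");c=d["color"][80:200,190:310,::-1];cv2.imwrite("pics/s16.png",cv2.resize(c,None,fx=5,fy=5,interpolation=cv2.INTER_CUBIC))
d=r.get_image("top");c=d["color"][180:300,290:410,::-1];cv2.imwrite("pics/t16.png",cv2.resize(c,None,fx=5,fy=5,interpolation=cv2.INTER_CUBIC))
st()
```

```text
t 25.125 tcp [ 0.4241 -0.3     0.0697] bore [-237.9 -236.    52.5] F [-0.2  0.5  0.7] w 0.0003
```

View pics/s16.png

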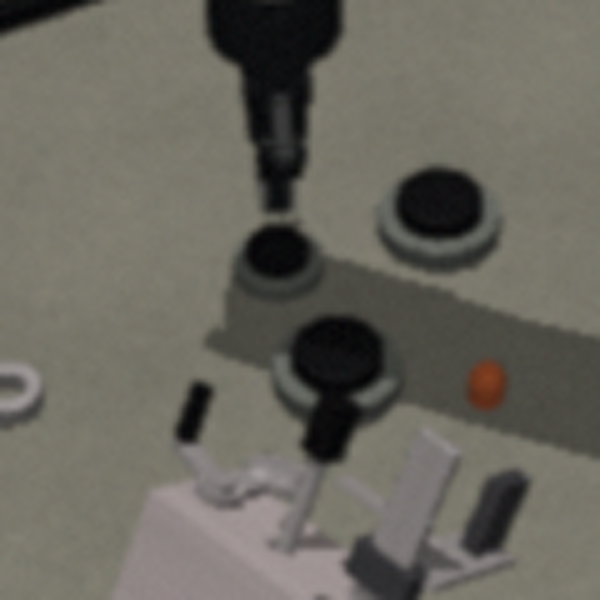

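View pics/t16.png

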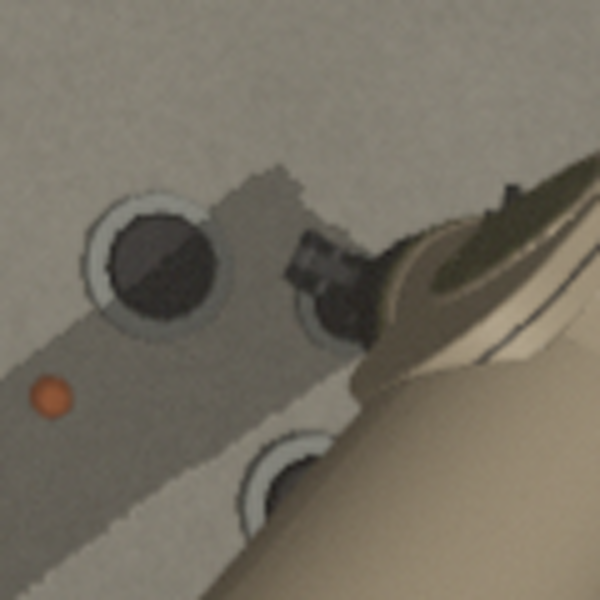

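Run:
```python
from pl import *
o=r.observe();p=o["tcp_pos"];R=o["eef_rot"]
for n,off in(("top",[290,180]),("scene",[190,80])):
    z=lambda P:((proj(n,P)[0]-off+.5)*5).round(0)
    print(n,"tip",z(p+R@[0,0,.017]),"tcp",z(p),"fingertip corners",[z(p+R@[sx*.0145,sy*.011,.017]) for sx in(-1,1) for sy in(-1,1)])
    print([z(np.array([.424,-.302,h])) for h in(0.01,.03)])
```

```text
top tip [366. 307.] tcp [375. 308.] fingertip corners [array([384., 340.]), array([402., 299.]), array([330., 314.]), array([349., 274.])]
[array([350., 304.]), array([359., 305.])]
scene tip [277. 206.] tcp [277. 185.] fingertip corners [array([294., 189.]), array([257., 191.]), array([298., 222.]), array([261., 224.])]
[array([276., 258.]), array([276., 233.])]
```

Call:
{"fn": "step_arm", "kwargs": {
  "plan": [
    [0,0,0.05,0,0,0,1],
    [0,0,0.08,0,0,0,1],
    [0,0,0.09,0,0,0,1]
  ]
}}

```text
time: 25.5
tcp_pos: [0.4251, -0.3003, 0.0481]
eef_rot: [[0.422, 0.907, 0.0], [0.907, -0.422, -0.001], [-0.001, 0.001, -1.0]]
wrist_force: [0.3, -0.3, 0.4]
grip_width: -0.0003
```

Call:
{"fn": "step_arm", "kwargs": {
  "plan": [
    [0,0,0.008,0,0,0,1],
    [0,0,0.016,0,0,0,1]
  ]
}}

```text
time: 25.75
tcp_pos: [0.4251, -0.3006, 0.0443]
eef_rot: [[0.422, 0.907, 0.0], [0.907, -0.422, -0.001], [-0.001, 0.001, -1.0]]
wrist_force: [-0.4, -0.2, 0.1]
grip_width: 0.0
```

Call:
{"fn": "step_arm", "kwargs": {
  "plan": [
    [0,0,0.008,0,0,0,1],
    [0,0,0.012,0,0,0,1]
  ]
}}

```text
time: 26.0
tcp_pos: [0.4249, -0.3006, 0.0411]
eef_rot: [[0.422, 0.907, -0.0], [0.907, -0.422, -0.001], [-0.001, 0.0, -1.0]]
wrist_force: [-0.0, -0.5, -0.7]
grip_width: 0.0002
```

Call:
{"fn": "step_arm", "kwargs": {
  "plan": [
    [0,0,0.008,0,0,0,1],
    [0,0,0.016,0,0,0,1]
  ]
}}

```text
time: 26.25
tcp_pos: [0.425, -0.3006, 0.0371]
eef_rot: [[0.422, 0.907, -0.0], [0.907, -0.422, -0.001], [-0.001, 0.0, -1.0]]
wrist_force: [-0.3, 0.6, 1.8]
grip_width: 0.0
```

Call:
{"fn": "step_arm", "kwargs": {
  "plan": [
    [0,0,0.006,0,0,0,1],
    [0,0,0.012,0,0,0,1]
  ]
}}

```text
time: 26.5
tcp_pos: [0.425, -0.3006, 0.0342]
eef_rot: [[0.422, 0.907, -0.0], [0.907, -0.422, -0.001], [-0.001, 0.001, -1.0]]
wrist_force: [-0.4, 1.0, 4.5]
grip_width: 0.0001
```

Call:
{"fn": "step_arm", "kwargs": {
  "plan": [
    [0,0,0.006,0,0,0,1],
    [0,0,0.01,0,0,0,1]
  ]
}}

```text
time: 26.75
tcp_pos: [0.4251, -0.3008, 0.0327]
eef_rot: [[0.422, 0.907, 0.0], [0.907, -0.422, -0.0], [-0.0, 0.0, -1.0]]
wrist_force: [-6.9, 6.2, 30.1]
grip_width: 0.0
```

Call:
{"fn": "step_arm", "kwargs": {
  "plan": [
    [0,0,0.005,0,0,0,1],
    [0,0,0.005,0,0,0,1]
  ]
}}

```text
time: 27.0
tcp_pos: [0.4252, -0.3008, 0.0325]
eef_rot: [[0.422, 0.906, 0.001], [0.906, -0.422, 0.001], [0.001, 0.0, -1.0]]
wrist_force: [-12.1, 9.9, 41.9]
grip_width: 0.0003
```

Call:
{"fn": "step_arm", "kwargs": {
  "plan": [
    [0,0,-0.1,0,0,0,1],
    [0,0,-0.3,0,0,0,1],
    [0,0,-0.5,0,0,0,1],
    [0,0,-0.6,0,0,0,1],
    [0,0,-0.6,0,0,0,1]
  ]
}}

```text
time: 27.62
tcp_pos: [0.4259, -0.3007, 0.1818]
eef_rot: [[0.422, 0.907, 0.003], [0.907, -0.422, -0.002], [-0.0, 0.003, -1.0]]
wrist_force: [0.4, 0.3, -1.0]
grip_width: 0.0002
```

Run:
```python
from pl import *
import cv2
for n,b in(("scene",(80,230,190,320)),("top",(120,300,170,390))):
    d=r.get_image(n);c=d["color"][b[0]:b[1],b[2]:b[3],::-1];k=600/(b[1]-b[0]);cv2.imwrite(f"pics/{n}17.png",cv2.resize(c,None,fx=k,fy=k,interpolation=cv2.INTER_CUBIC))
st()
z=lambda P:(proj("scene",P)[0]-[190,80]+.5)*4
print("shoulder",z(W(0,0,49)),"bladetip",z(W(0,17,49)))
s=np.load("scene0.npz")["color"];t=np.load("top0.npz")["color"]
cv2.imwrite("pics/full17.png",d["color"][:,:,::-1])
```

```text
t 27.725 tcp [ 0.4248 -0.2999  0.1797] bore [-185.7 -236.1  149.4] F [-0.9  0.2  0.1] w 0.0004
shoulder [250.44086839 365.93653394] bladetip [271.68231495 381.2894537 ]
```

View pics/scene17.png

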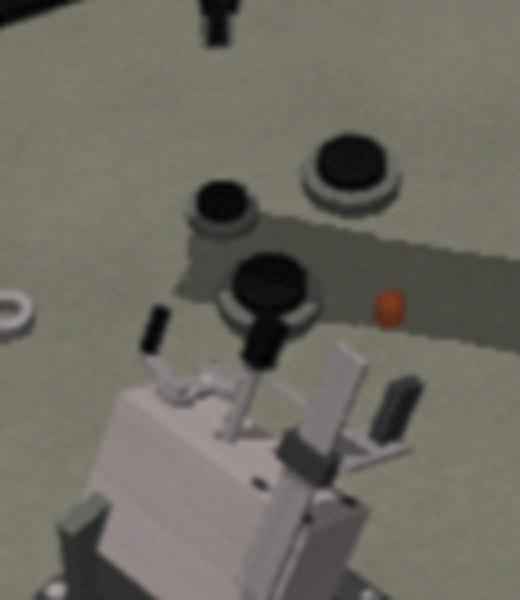

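View pics/full17.png

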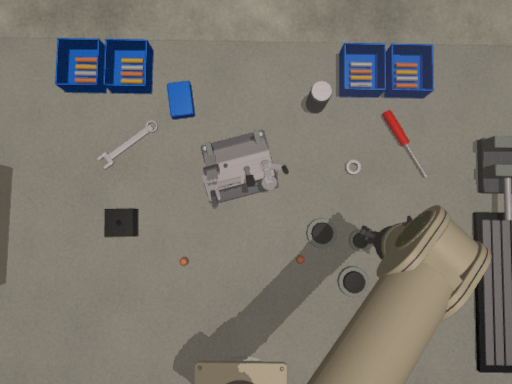

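The last pictures show the rod seated with its head at scene px (262,343), the blade tip level with its underside at (275,383), and the cover open. The button is up at (222,203), and the arm is 14 cm above it, touching nothing. The bystanders are where they started.

```bash
python3 -c "
from station import r
print(r.hand_in()); print(r.observe()['time'])"
```

```text
the job is handed in; nothing more can be done
None
the job is handed in; nothing more can be done
```

I did all four steps in order and handed the job in at about 28 s of the 72 s allowed. No verdict was reported.

- **Cover:** my first push only reached about 1.06 rad. A second push on the pin took it to about 1.54 rad, measured from the disc and hinge pixels.
- **Rod:** it was lowered until it bottomed with the foot about 71 mm in, then released and left at rest. The force along the bore briefly reached 83 N at the bottom, under the 120 N wrist limit.
- **Exposed length:** the grip height gave 48.9 mm. Touching the rod's head and the cursor's tab with the same closed fingertips gave 49.1 mm. The head touch alone, using the nominal fingertip length, gave 50.2 mm; I trusted the 49.1 mm figure because it doesn't depend on that length.
- **Cursor:** I pressed it to its bottom stop, then gripped the tab and raised it 38.6 mm, against a target of 39.1 mm. In the picture, the blade tip and the underside of the head agreed to about 1 mm.
- **Button:** I pressed the smallest of the three (about 39 mm across by mask) for about 6 mm to its hard stop. The force peaked at about 43 N there, applied by the fingertips. The 40 N limit is for the arm and gripper body, so I expect it doesn't count, but I can't confirm that.
- **Final pictures:** the button is up again, and the rod, cover and cursor are in place. The bystanders look unmoved by eye in the final top picture; I did not measure their positions. The gripper is clear of everything.

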